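Put the sharpening set away in its foam-lined drawer

ROBOT

A 7-joint arm with a two-finger parallel gripper is mounted at the origin on a cart in front of the work surface, level with it; the furniture and walls round the work are solid. World frame = base frame: x ahead of the robot, y to its left, z up, the work surface at z = 0. Lengths are in m, angles in rad, forces in N, time in s.
With the tool pointing down it reaches from about 0.425 to 0.975 m from the base axis. Payload 16.7 kg.
Tool frame: the origin (TCP) lies on the centre line of the jaws, within the pads' length; the fingertips stand 8 mm ahead of it and the grasp point (between the pads) lies 11 mm behind it; z points along the fingers, x is the direction in which the jaws open and shut, and the axes are right-handed (so a half turn about z gives the same grasp; the last joint's range is limited). The gripper opens to 85 mm and grips with 20 to 120 N. Pads are 22 mm wide; open, the fingers measure 114 mm over their backs; the gripper's body (76 mm by 85 mm) begins 54 mm behind the grasp point. The pads swing forward as they close: fully open they stand 13 mm farther back than shut.
Start: joints at [-1.476, 0.426, 0.074, 1.606, -0.034, 1.111, -0.067], TCP at [0.164, 0.655, 0.239] pointing down, gripper open.
Joint ranges: [-2.85, 2.85], [-0.5, 2.14], [-1.23, 1.37], [0.21, 2.46], [-1.02, 4.16], [0.16, 2.05], [-2.73, 2.73]. Speed limits (rad/s): [1.89, 1.89, 2.39, 2.39, 3.01, 3.01, 3.01].

INTERFACE

Orientations are given as a rotation vector (axis times angle).
In Python, from plant import observe, get_image, get_calibration, arm gives the robot as it stands.
- The arm moves only by the tool play_rows, never from a script. Its argument "steps" is a list of rows, each a list of 7 numbers: the shift along the tool's x, y, z in mm, then the turn, a rotation vector about the tool's x, y, z in rad, then the closure, from 0 (fully open) to 1 (shut). In form: [[x, y, z, wx, wy, wz, claw], ...]. A call has 1 to 12 rows; each row is the pose to reach, as a shift and turn from the pose measured when the call began, along the tool's axes at that moment; what a row does not reach only later rows make up. A row lasts 1/10 s, in which the tool goes at most 50 mm and 8.59 degrees, less where a joint would pass 70% of its speed; a pose out of reach is approached as far as the arm can. A call with a gripper value outside its range is refused whole. The fingers move at their own pace and stop on an object; "squeeze" is the grip in N (left out, the last holds). Time passes only in rows, so rows that repeat a pose let the fingers close. It gives the time, the measured TCP pose, the force and the opening at its end, in the units of the state.
- observe(): the state, without advancing time (a new reading comes with each control period).
- get_image(name): name is "scene" or "top" or "wrist"; returns the picture (400x640x3 uint8, red, green, blue); there is no depth.
- get_calibration(name): a dict with "fx", "fy", "cx", "cy" (pixels), "R" (3x3) and "t" (3): a world point X has camera coordinates R X + t. Camera axes: x right, y down, z forward; pixel columns grow to the right and rows downward; lengths in m; the calibration is good to about 2 mm. A picture is of the moment at which its call begins: read the wrist's pose just before it. get_calibration takes no time and is no camera call; for the wrist camera it gives the pose at the moment of the call.
- arm.hand_in(): hands the job in, once; it reports no verdict.
The state is a dict: "clock": time; "q": joint angles; "qd": joint speeds; "joint_torque": joint torques, N m; "eef_pos": TCP position; "orientation": TCP orientation; "contact_force": force on the tool from outside, world axes, zero at the start; "ft_torque": the same for the moment, N m; "finger_gap": finger opening in m.
Only numpy, scipy, OpenCV 4.12 (cv2) and the standard library are available. Lean on these libraries where they do the work, as an engineer would, in place of code of your own. Each camera call takes 0.05 s, during which the arm holds its last target. There are 200 camera calls.

TASK

Put the sharpening stones and, if it is there, the T-shaped guide back into the foam of the open drawer: each in the cutout of its own shape, pressed down fully home. Then slide the drawer fully shut. Leave the other things on the worktop where they are.

Things in the scene. Friction and masses are not known exactly. Their poses are not given: they have to be found in the camera images.
- bar: Long bar sharpening stone, 80 mm along its x, 24 mm along its y, 28 mm thick, lying flat, two-layer grey stone. Origin: centre of its underside, z up. May be absent. The sink behind some parts has a rim 14 mm high that may be 10 mm away.
- block: Wide block sharpening stone, 56 mm along its x, 40 mm along its y, 28 mm thick, lying flat, two-layer grey stone. Origin: centre of its underside, z up. May be absent. The sink behind some parts has a rim 14 mm high that may be 10 mm away.
- puck: Round puck sharpening stone, 46 mm diameter, 28 mm thick, lying flat, two-layer grey stone. Origin: centre of its underside, z up. May be absent. The sink behind some parts has a rim 14 mm high that may be 10 mm away.
- slip: Short slip stone, 34 mm along its x, 22 mm along its y, 28 mm thick, lying flat, two-layer grey stone. Origin: centre of its underside, z up. May be absent. The sink behind some parts has a rim 14 mm high that may be 10 mm away.
- tee: T-shaped grey blade-angle guide, 28 mm thick, lying flat. Origin: on its underside, on the centre line of the stem, z up. Stem 24 mm wide (y), from x = -16 to x = +30 mm; crossbar 24 mm (x) by 60 mm (y), centred at x = -28 mm, so the T has only one way to fit. Its centre of mass lies about 13 mm from the origin toward the crossbar. May be absent.
- cut_bar (a point): Cutout for the long bar stone in the foam; moves with the drawer. The point is where the part's origin lies when it is pressed fully home; x to the drawer's back, z up; the part's axes must match it, or be half a turn round. 3 mm free on every side. The foam's upper face is 20 mm above this point.
- cut_block (a point): Cutout for the wide block stone in the foam; moves with the drawer. The point is where the part's origin lies when it is pressed fully home; x to the drawer's back, z up; the part's axes must match it, or be half a turn round. 3 mm free on every side. The foam's upper face is 20 mm above this point.
- cut_tee (a point): Cutout for the T-shaped guide (crossbar toward the drawer's front) in the foam; moves with the drawer. The point is where the part's origin lies when it is pressed fully home; x to the drawer's back, z up; the part's axes must match it. 3 mm free on every side. The foam's upper face is 20 mm above this point.
- cut_puck (a point): Cutout for the round puck stone in the foam; moves with the drawer. The point is where the part's origin lies when it is pressed fully home; x to the drawer's back, z up; the part's axes must match it in z only. 3 mm free on every side. The foam's upper face is 20 mm above this point.
- cut_slip (a point): Cutout for the short slip stone in the foam; moves with the drawer. The point is where the part's origin lies when it is pressed fully home; x to the drawer's back, z up; the part's axes must match it, or be half a turn round. 3 mm free on every side. The foam's upper face is 20 mm above this point.
- chest: Low dark wooden chest with one drawer filled with dark foam. The bed of each cutout first stands 10 mm too high and carries a part just laid in (its top 18 mm above the foam); pressed with over about 7 N it sinks, stops hard when the part is home (top 8 mm above the foam) and stays down. 160 x 320 x 60 mm; origin: underside centre, x to its back.
- drawer (a joint): The drawer: metres it is out; 0 = fully shut, 0.145 = fully out. About 2.5 N of friction, no spring. Parts that are home pass the chest's opening (upper edge 15 mm above the foam); unpressed ones do not.
- drawer_handle (a point): Middle of the drawer's handle, a round steel bar 8 mm thick and 100 mm long along its y, 16 mm in front of the drawer's front panel, 42 mm above the worktop. x points into the chest (the way it shuts), z up. The front panel is 14 mm thick, its upper edge 16 mm above this point.
- garlic_bulb: Garlic bulb, 53 mm, a bystander to leave alone. Origin: underside.
- lemon: Lemon, 70 x 51 x 50 mm, a bystander to leave alone. Origin: underside.

How it is judged:
On the way:
1. every part that is there is pressed fully home in its own cutout while the drawer is still open (horizontal distance between bar and cut_bar below 0.006 m and z of bar in the frame of cut_bar between -0.004 and 0.003 m and angle between each of bar, block, tee, puck, slip's own z axis and vertical below 0.08 rad and angle between the x axis of bar and the x axis of cut_bar, either way round below 0.15 rad and horizontal distance between block and cut_block below 0.006 m and z of block in the frame of cut_block between -0.004 and 0.003 m and angle between the x axis of block and the x axis of cut_block, either way round below 0.15 rad and horizontal distance between tee and cut_tee below 0.006 m and z of tee in the frame of cut_tee between -0.004 and 0.003 m and angle between the x axis of tee and the x axis of cut_tee, either way round below 0.15 rad and horizontal distance between puck and cut_puck below 0.006 m and z of puck in the frame of cut_puck between -0.004 and 0.003 m and horizontal distance between slip and cut_slip below 0.006 m and z of slip in the frame of cut_slip between -0.004 and 0.003 m and angle between the x axis of slip and the x axis of cut_slip, either way round below 0.15 rad and value of joint drawer above 0.03 m), for 0.2 s.
At the end, for the whole second after the job is handed in: Every part that is there lies in the cutout of its own shape, within 6 mm, level, aligned within 0.15 rad and pressed home to within 3 mm, and the drawer is shut to within 6 mm and still (horizontal distance between bar and cut_bar below 0.006 m and z of bar in the frame of cut_bar between -0.004 and 0.003 m and angle between each of bar, block, tee, puck, slip's own z axis and vertical below 0.08 rad and angle between the x axis of bar and the x axis of cut_bar, either way round below 0.15 rad and horizontal distance between block and cut_block below 0.006 m and z of block in the frame of cut_block between -0.004 and 0.003 m and angle between the x axis of block and the x axis of cut_block, either way round below 0.15 rad and horizontal distance between tee and cut_tee below 0.006 m and z of tee in the frame of cut_tee between -0.004 and 0.003 m and angle between the x axis of tee and the x axis of cut_tee, either way round below 0.15 rad and horizontal distance between puck and cut_puck below 0.006 m and z of puck in the frame of cut_puck between -0.004 and 0.003 m and horizontal distance between slip and cut_slip below 0.006 m and z of slip in the frame of cut_slip between -0.004 and 0.003 m and angle between the x axis of slip and the x axis of cut_slip, either way round below 0.15 rad and value of joint drawer below 0.006 m and velocity of joint drawer below 0.01 m/s); the robot touches nothing.
It fails at once if garlic bulb pushed more than 4 cm aside (distance of garlic_bulb from where it was at the start of the episode above 0.04 m).
It fails at once if lemon pushed more than 4 cm aside (distance of lemon from where it was at the start of the episode above 0.04 m).
Of bar, block, tee, puck, slip only 4 to 5 are there at a start; the rules pass over those that are not, and their reading is None.
At some moment in a run one of bar, block, tee, puck, slip may be knocked a few centimetres aside while the robot is not near it.
It also fails if it takes over 210 s, if anything falls off the work surface, if the arm or the gripper's body presses on something with over 40 N, if the wrist force passes 120 N, or if a joint passes its speed limit or range.

## Working session

There is one attempt and no reset: what is moved stays moved. The work goes in short steps, Python scripts to look and compute and a tool call to move; the robot and the scene stay as the last step left them, time stands still between calls to the robot, and variables do not carry over. Pictures are saved under pics/ and viewed, about 12 in all and at most 16, crops included, and the job is handed in when it is done.

Besides the shell and the picture viewer there is one more tool, called after "Request:" as a command line: name --pt "numbers of a row" for each row, then --argument value for the rest. play_rows: Moves the arm, as the interface text tells. Its arguments: {"type":"object","properties":{"steps":{"type":"array","items":{"type":"array","items":{"type":"number"}}},"squeeze":{"type":"number"}},"required":["steps"]}

```bash
ls; mkdir -p pics; python3 - <<'E'
from plant import *
import cv2,numpy as np
print(observe())
for n in ("scene","top"):
    im=get_image(n); cv2.imwrite(f"pics/{n}0.png",im[:,:,::-1])
    print(n,get_calibration(n))
E
```

```text
pics
{'clock': 0.0, 'q': array([-1.47551775,  0.42674643,  0.07380593,  1.60662554, -0.03410355,
        1.11081124, -0.067106  ]), 'qd': array([ 0.00142289,  0.00011571, -0.00060973,  0.00117221, -0.00101869,
       -0.00086567, -0.00109814]), 'joint_torque': array([ 2.19482186e-03, -9.49813914e+01,  3.76063004e+00, -4.63496697e+01,
        1.90874323e-02,  9.97122639e-03,  6.91038667e-05]), 'eef_pos': array([0.16348074, 0.65447767, 0.23859145]), 'orientation': array([ 2.47533174e+00,  1.93308150e+00, -1.57105118e-03]), 'contact_force': array([-0.35678379,  0.64401188,  0.24277178]), 'ft_torque': array([-0.01768406, -0.01004078, -0.03205524]), 'finger_gap': 0.08582989395582877}
scene {'fx': 430.1239371305811, 'fy': 430.1239371305811, 'cx': 320.9432778695797, 'cy': 196.2696370443944, 'R': array([[ 0.57819429, -0.81583447, -0.01026979],
       [-0.55054586, -0.3808288 , -0.74287865],
       [ 0.60215498,  0.43518219, -0.66934733]]), 't': array([-0.26068076,  0.32843347,  1.02625063])}
top {'fx': 511.8264169079543, 'fy': 511.8264169079543, 'cx': 319.4109085055534, 'cy': 198.62773629180978, 'R': array([[ 0.0043647 , -0.99990874, -0.01278483],
       [-0.86139554,  0.00273428, -0.5079274 ],
       [ 0.50791601,  0.01322975, -0.861305  ]]), 't': array([5.72569244e-04, 4.64701681e-01, 1.54512032e+00])}
```

View pics/scene0.png

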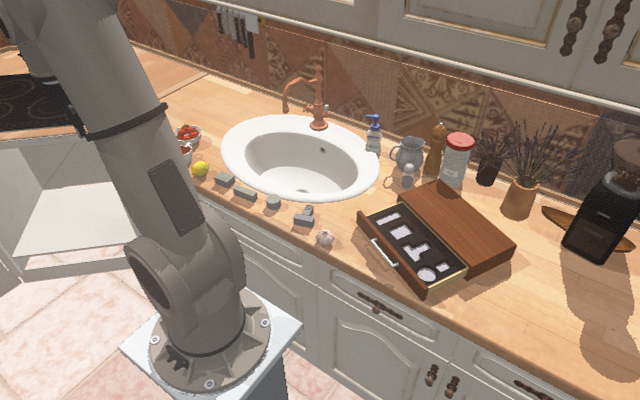

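View pics/top0.png

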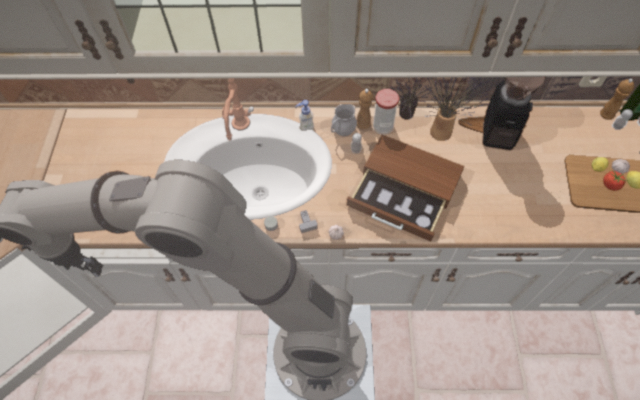

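```bash
cat > h.py <<'E'
from plant import *
import cv2,numpy as np
from scipy.spatial.transform import Rotation as Ro
def px(n,u,v,z,c=None):
    c=c or get_calibration(n); d=np.array([(u-c['cx'])/c['fx'],(v-c['cy'])/c['fy'],1.])
    o=-c['R'].T@c['t']; d=c['R'].T@d; return o+d*(z-o[2])/d[2]
def proj(n,X,c=None):
    c=c or get_calibration(n); p=c['R']@np.array(X)+c['t']
    return np.array([c['fx']*p[0]/p[2]+c['cx'],c['fy']*p[1]/p[2]+c['cy']])
E
python3 - <<'E'
from h import *
im=cv2.imread("pics/scene0.png"); t=cv2.imread("pics/top0.png")
a=cv2.resize(im[160:250,190:350],(800,450),interpolation=cv2.INTER_CUBIC)
cv2.imwrite("pics/s1.png",a)
b=cv2.resize(t[130:250,260:470],(798,456),interpolation=cv2.INTER_CUBIC)
cv2.imwrite("pics/t1.png",b)
E
```

```text
(no output)
```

View pics/s1.png

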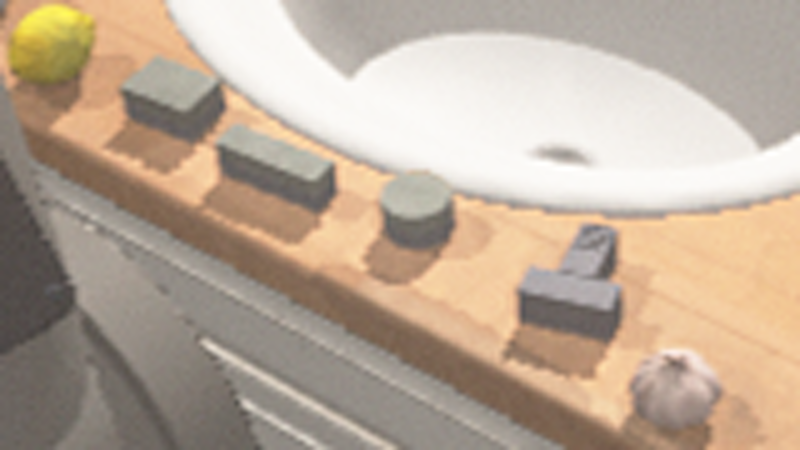

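View pics/t1.png

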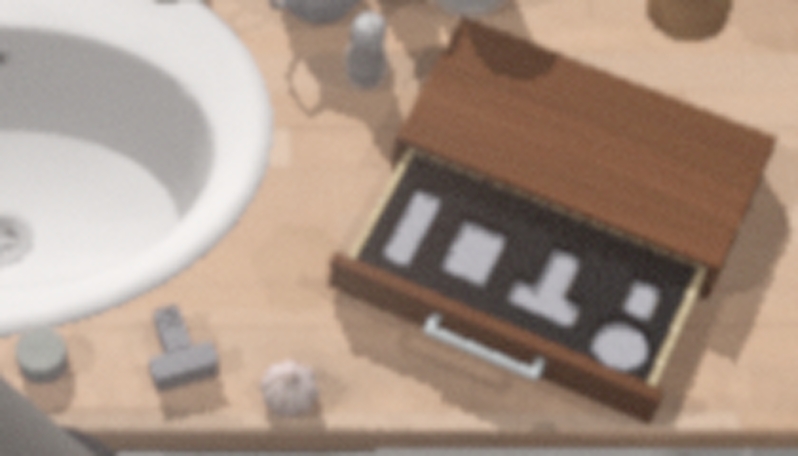

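```bash
python3 - <<'E'
from h import *
np.set_printoptions(precision=4,suppress=True)
S=lambda p,z:px("scene",190+p[0]/5,160+p[1]/5,z)
T=lambda p,z:px("top",260+p[0]/3.8,130+p[1]/3.8,z)
for nm,ps in dict(first=[(120,95),(155,57),(222,80),(185,115)],second=[(218,150),(238,125),(335,158),(318,180)],
  puckT=[(381,197),(453,197),(417,173),(417,222)],tee=[(519,293),(532,267),(622,283),(614,308),(560,270),(580,227),(615,230),(600,278)]).items():
    P=np.array([S(p,.028) for p in ps]);print(nm);print(P[:,:2]);print(P.mean(0), np.linalg.norm(np.diff(P,axis=0),axis=1))
print("top cam")
for nm,ps,z in [("puck",[(16,350),(68,350),(42,328),(42,372)],.028),("tee",[(150,365),(213,345),(217,362),(155,382),(155,313),(176,307),(190,350),(168,358)],.028),
 ("barcut",[(412,193),(440,198),(410,267),(386,260)],.03),("blockcut",[(465,222),(507,236),(482,285),(445,268)],.03),("teecut",[(553,252),(580,262),(510,293),(572,325)],.03),("slipcut",[(637,282),(660,290),(647,318),(627,308)],.03),("puckcut",[(592,345),(649,347),(620,324),(622,370)],.03),
 ("handle",[(428,325),(542,370)],.042),("panel",[(335,258),(660,390),(655,415)],.058),("chesttop",[(462,20),(775,140),(712,262),(405,140)],.06)]:
    P=np.array([T(p,z) for p in ps]);print(nm);print(P[:,:2].tolist());print(P.mean(0), np.linalg.norm(np.diff(P,axis=0),axis=1))
print(get_calibration("wrist"), observe()['eef_pos'])
E
```

```text
first
[[0.3927 0.3891]
 [0.4344 0.3989]
 [0.4422 0.3447]
 [0.4023 0.3394]]
[0.4179 0.368  0.028 ] [0.0428 0.0547 0.0402]
second
[[0.3894 0.2974]
 [0.4146 0.304 ]
 [0.4261 0.2307]
 [0.4043 0.2256]]
[0.4086 0.2644 0.028 ] [0.0261 0.0741 0.0224]
puckT
[[0.4148 0.1826]
 [0.4403 0.1458]
 [0.4447 0.1786]
 [0.4101 0.1495]]
[0.4275 0.1641 0.028 ] [0.0448 0.0332 0.0453]
tee
[[0.3972 0.0601]
 [0.419  0.0672]
 [0.4387 0.0149]
 [0.4192 0.0065]
 [0.4265 0.0519]
 [0.4634 0.0646]
 [0.4735 0.0454]
 [0.4347 0.0282]]
[0.434  0.0423 0.028 ] [0.023  0.0559 0.0213 0.046  0.039  0.0216 0.0424]
top cam
puck
[[0.4307879468964618, 0.19002127295095403], [0.4306757860412199, 0.14337907173212888], [0.45315292427398157, 0.16787105877345013], [0.40860054376703137, 0.16553545234742822]]
[0.4308 0.1667 0.028 ] [0.0466 0.0332 0.0446]
tee
[[0.41539158931250264, 0.06953612546074181], [0.43542654105462264, 0.013548477037455233], [0.41826471747541183, 0.009850411361545859], [0.3984205929989736, 0.06469075559027912], [0.4683306836984553, 0.06628868745788162], [0.47449346651993995, 0.047387058527349285], [0.43041297975102
[... 1428 characters left out ...]
[0.1079]
panel
[[0.5078820130891537, -0.09635459147030824], [0.3744838074307515, -0.3737501686437808], [0.3505411023506577, -0.3668702909641592]]
[ 0.411 -0.279  0.058] [0.3078 0.0249]
chesttop
[[0.7740981548383622, -0.22562846611596835], [0.6328419265237818, -0.5080887404032709], [0.5014562761512665, -0.43364913212979483], [0.634313925171717, -0.16456118844245748]]
[ 0.6357 -0.333   0.06  ] [0.3158 0.151  0.3001]
{'fx': 303.96077496717385, 'fy': 303.96077496717385, 'cx': 319.4685491336049, 'cy': 199.94442116133243, 'R': array([[ 0.2424,  0.9702, -0.0009],
       [ 0.9298, -0.2321,  0.2857],
       [ 0.2769, -0.0701, -0.9583]]), 't': array([-0.6748, -0.0374,  0.3775])} [0.1635 0.6545 0.2387]
```

```bash
cat >> h.py <<'E'
np.set_printoptions(precision=4,suppress=True)
def toolR(yaw): return np.array([[np.cos(yaw),np.sin(yaw),0],[np.sin(yaw),-np.cos(yaw),0],[0,0,-1.]])
def rel(pos,yaw):
    s=observe(); R0=Ro.from_rotvec(s['orientation']).as_matrix()
    p=R0.T@(np.array(pos)-s['eef_pos'])*1000; w=Ro.from_matrix(R0.T@toolR(yaw)).as_rotvec()
    print("shift",p.round(1),"turn",w.round(3),"rows>=",np.linalg.norm(p)/50,np.linalg.norm(w)/.15)
def st():
    s=observe(); R0=Ro.from_rotvec(s['orientation']).as_matrix()
    print("t",s['clock'],"pos",s['eef_pos'],"yaw",np.arctan2(R0[1,0],R0[0,0]),"tilt",R0[:,2],"F",s['contact_force'],"gap",s['finger_gap'],"q",s['q'])
def pic(n,f,box=None,k=1):
    c=get_calibration(n); im=get_image(n)[:,:,::-1]
    np.save(f"pics/{f}.npy",c,allow_pickle=True)
    cv2.imwrite(f"pics/{f}_raw.png",im)
    if box: im=im[box[1]:box[3],box[0]:box[2]]
    cv2.imwrite(f"pics/{f}.png",cv2.resize(im,None,fx=k,fy=k,interpolation=cv2.INTER_CUBIC))
def ld(f): return np.load(f"pics/{f}.npy",allow_pickle=True).item()
E
python3 - <<'E'
from h import *
st(); c=get_calibration("wrist"); s=observe()
print(Ro.from_rotvec(s['orientation']).as_matrix().T@(-c['R'].T@c['t']-s['eef_pos']))
rel([.42,.25,.27],.5)
E
```

```text
t 0.1 pos [0.1635 0.6545 0.2387] yaw 1.3260098502863884 tilt [-0.0002 -0.0011 -1.    ] F [-0.1937  0.0179 -1.0011] gap 0.0855045999116128 q [-1.4755  0.4267  0.0738  1.6065 -0.0341  1.1108 -0.0671]
[ 0.0003 -0.0719 -0.1331]
shift [-330.3  346.9  -30.9] turn [0.001 0.001 0.826] rows>= 9.600257700247916 5.506737659617994
```

Request:
play_rows --pt "-330 347 -31 0 0 0.826 0.3" --pt "-330 347 -31 0 0 0.826 0.3" --pt "-330 347 -31 0 0 0.826 0.3" --pt "-330 347 -31 0 0 0.826 0.3" --pt "-330 347 -31 0 0 0.826 0.3" --pt "-330 347 -31 0 0 0.826 0.3" --pt "-330 347 -31 0 0 0.826 0.3" --pt "-330 347 -31 0 0 0.826 0.3" --pt "-330 347 -31 0 0 0.826 0.3" --pt "-330 347 -31 0 0 0.826 0.3" --pt "-330 347 -31 0 0 0.826 0.3" --pt "-330 347 -31 0 0 0.826 0.3"

```text
clock: 1.3
eef_pos: [0.4203, 0.2499, 0.27]
orientation: [3.044, 0.775, -0.001]
contact_force: [-0.5, 0.3, -0.8]
finger_gap: 0.0594
```

```bash
python3 - <<'E'
from h import *
st(); pic("wrist","w1",None,1.25); st()
E
```

```text
t 1.3 pos [0.4203 0.2499 0.27  ] yaw 0.49860199371551805 tilt [-0.0004 -0.001  -1.    ] F [-0.5057  0.3232 -0.7917] gap 0.05938005525118965 q [-1.0969  0.0828  0.4595  1.9962 -0.0411  1.0725 -0.1205]
t 1.35 pos [0.4198 0.2507 0.2699] yaw 0.5002886275402261 tilt [-0.0005 -0.0011 -1.    ] F [-0.4483  0.0829 -0.7927] gap 0.059902327734685276 q [-1.0979  0.0831  0.4587  1.9961 -0.0412  1.0724 -0.1206]
```

View pics/w1.png

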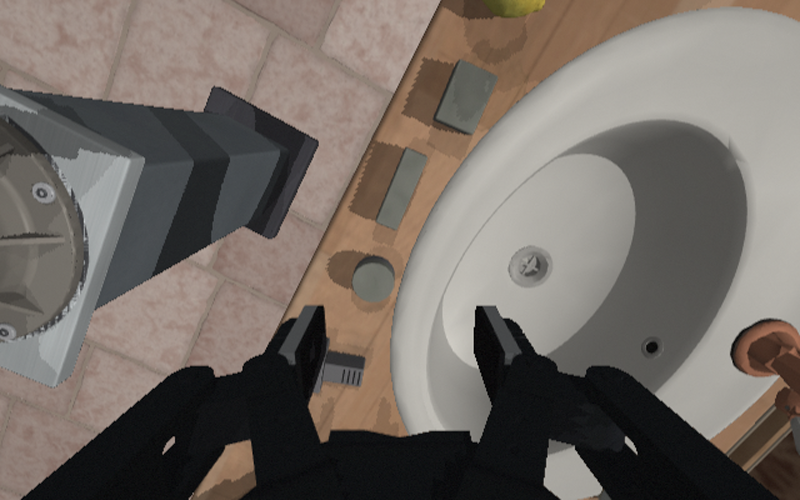

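```bash
cat >> h.py <<'E'
def seg(f,seed,z,n="wrist",tol=14):
    """seed in raw px -> connected similar-colour region -> world minAreaRect (mm)"""
    im=cv2.imread(f"pics/{f}_raw.png"); c=ld(f); u,v=map(int,seed)
    lab=cv2.cvtColor(cv2.GaussianBlur(im,(3,3),0),cv2.COLOR_BGR2LAB).astype(int)
    m=np.median(lab[v-2:v+3,u-2:u+3].reshape(-1,3),0)
    mk=(np.abs(lab-m)<=[tol*1.6,tol/2,tol/2]).all(2).astype(np.uint8)
    mk=cv2.morphologyEx(mk,cv2.MORPH_OPEN,np.ones((3,3),np.uint8))
    _,L=cv2.connectedComponents(mk,connectivity=4); r=(L==L[v,u]).astype(np.uint8)
    cn=max(cv2.findContours(r,cv2.RETR_EXTERNAL,cv2.CHAIN_APPROX_NONE)[0],key=cv2.contourArea).reshape(-1,2)
    W=np.array([px(n,a,b,z,c)[:2] for a,b in cn])*1000
    (cx,cy),(w,h),a=cv2.minAreaRect(W.astype(np.float32))
    if w<h: w,h,a=h,w,a-90
    a=(a+90)%180-90
    print(f,seed,"centre",round(cx,1),round(cy,1),"long/short",round(w,1),round(h,1),"long axis yaw",round(np.radians(a),3))
    return r
E
python3 - <<'E'
from h import *
for nm,p in dict(block=(465,98),bar=(402,190),puck=(373,278)).items():
    print(nm);seg("w1",(p[0]/1.25,p[1]/1.25),.028)
E
```

```text
block
w1 (372.0, 78.4) centre 423.7 373.1 long/short 56.0 38.9 long axis yaw -1.461
bar
w1 (321.6, 152.0) centre 411.9 270.5 long/short 79.8 22.6 long axis yaw -1.475
puck
w1 (298.4, 222.4) centre 432.6 170.4 long/short 43.5 42.9 long axis yaw 0.463
```

```bash
python3 - <<'E'
from h import *
rel([.412,.27,.14],.096)
E
```

```text
shift [  2.5 -20.8 129.9] turn [0.001 0.001 0.404] rows>= 2.631865056563731 2.695272238726002
```

Request:
play_rows --pt "2.5 -21 130 0 0 0.404 0.3" --pt "2.5 -21 130 0 0 0.404 0.3" --pt "2.5 -21 130 0 0 0.404 0.3" --pt "2.5 -21 130 0 0 0.404 0.3" --pt "2.5 -21 130 0 0 0.404 0.3" --pt "2.5 -21 130 0 0 0.404 0.3"

```text
clock: 1.95
eef_pos: [0.4126, 0.271, 0.1416]
orientation: [-3.137, -0.156, -0.001]
contact_force: [0.4, 0.3, 0.2]
finger_gap: 0.0597
```

```bash
python3 - <<'E'
from h import *
st(); pic("wrist","w2",None,1); c=ld("w2"); print(proj("wrist",[.412,.27,.028],c))
u=proj("wrist",[.412,.27,.028],c); seg("w2",u,.028)
E
```

```text
t 1.95 pos [0.4126 0.271  0.1416] yaw 0.09939747259636568 tilt [ 0.0009  0.0006 -1.    ] F [0.3709 0.3187 0.2445] gap 0.05966512072589964 q [-1.1123  0.2711  0.4675  2.1215 -0.1718  0.7832 -0.4381]
[317.5643 200.2338]
w2 [317.5643 200.2338] centre 412.0 270.7 long/short 78.5 22.6 long axis yaw -1.47
```

View pics/w2.png

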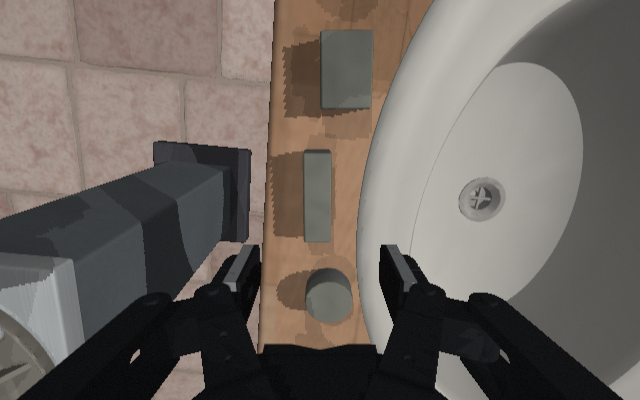

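```bash
python3 - <<'E'
from h import *
rel([.412,.2707,.024],.1)
E
```

```text
shift [ -0.8   0.3 117.7] turn [-0.001 -0.001 -0.001] rows>= 2.353652427495538 0.014181213184526496
```

Request:
play_rows --pt "-0.8 0.3 45 0 0 0 0.5" --pt "-0.8 0.3 85 0 0 0 0.5" --pt "-0.8 0.3 105 0 0 0 0.5" --pt "-0.8 0.3 117.5 0 0 0 0.5" --pt "-0.8 0.3 117.5 0 0 0 0.5" --pt "-0.8 0.3 117.5 0 0 0 1" --pt "-0.8 0.3 117.5 0 0 0 1" --pt "-0.8 0.3 117.5 0 0 0 1" --pt "-0.8 0.3 117.5 0 0 0 1" --pt "-0.8 0.3 117.5 0 0 0 1" --squeeze 60

```text
clock: 3.0
eef_pos: [0.4128, 0.2712, 0.0258]
orientation: [-3.135, -0.155, -0.005]
contact_force: [-1.4, -1.4, 5.3]
finger_gap: 0.0219
```

```bash
python3 - <<'E'
from h import *
st()
E
```

```text
t 3.0 pos [0.4128 0.2712 0.0258] yaw 0.09863830843425435 tilt [ 0.0027  0.0029 -1.    ] F [-1.4218 -1.3897  5.3199] gap 0.021860680901524775 q [-1.0091  0.4757  0.3615  2.1838 -0.3282  0.5283 -0.3008]
```

Request:
play_rows --pt "0 0 -40 0 0 0 1" --pt "0 0 -80 0 0 0 1" --pt "0 0 -130 0 0 0 1" --pt "0 0 -180 0 0 0 1" --pt "0 0 -220 0 0 0 1" --pt "0 0 -220 0 0 0 1"

```text
clock: 3.6
eef_pos: [0.4142, 0.2719, 0.2522]
orientation: [-3.127, -0.154, -0.014]
contact_force: [0.4, 0.5, -2.7]
finger_gap: 0.022
```

```bash
python3 - <<'E'
from h import *
st(); rel([.50,-.24,.23],1.12)
E
```

```text
t 3.6 pos [0.4142 0.2719 0.2522] yaw 0.09839369487524353 tilt [ 0.0087  0.0111 -0.9999] F [ 0.36    0.4796 -2.675 ] gap 0.02198531015823857 q [-1.195   0.1082  0.5298  2.0175 -0.0681  1.018  -0.5343]
shift [ 34.9 518.   17.3] turn [-0.004 -0.014 -1.022] rows>= 10.389920212430406 6.810967885651298
```

Request:
play_rows --pt "35 518 17 0 0 -1.022 1" --pt "35 518 17 0 0 -1.022 1" --pt "35 518 17 0 0 -1.022 1" --pt "35 518 17 0 0 -1.022 1" --pt "35 518 17 0 0 -1.022 1" --pt "35 518 17 0 0 -1.022 1" --pt "35 518 17 0 0 -1.022 1" --pt "35 518 17 0 0 -1.022 1" --pt "35 518 17 0 0 -1.022 1" --pt "35 518 17 0 0 -1.022 1" --pt "35 518 17 0 0 -1.022 1" --pt "35 518 17 0 0 -1.022 1"

```text
clock: 4.8
eef_pos: [0.5, -0.2423, 0.231]
orientation: [-2.658, -1.667, -0.023]
contact_force: [1.7, 1.0, -1.6]
finger_gap: 0.0221
```

```bash
python3 - <<'E'
from h import *
st(); pic("wrist","w3",None,1.25); st()
E
```

```text
t 4.8 pos [ 0.5    -0.2423  0.231 ] yaw 1.1204599781204772 tilt [ 0.0101  0.0113 -0.9999] F [ 1.7186  0.986  -1.557 ] gap 0.02208938616138236 q [-0.3448  0.3152  0.8487  1.9235 -0.2937  1.0216  1.7549]
t 4.85 pos [ 0.4996 -0.2492  0.2314] yaw 1.1148138576443254 tilt [ 0.0111  0.0076 -0.9999] F [-4.3776 -1.9418 -1.6306] gap 0.022127480256191913 q [-0.3356  0.3198  0.8522  1.9192 -0.2953  1.0213  1.7615]
```

View pics/w3.png

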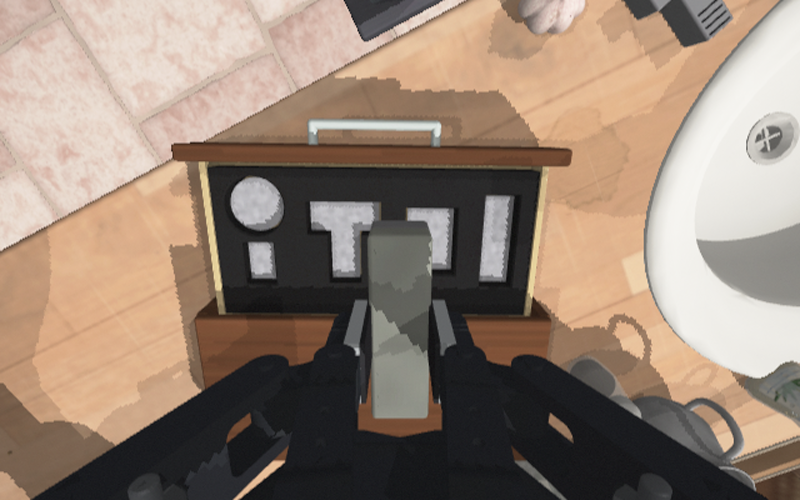

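```bash
cat >> h.py <<'E'
def region(f,seed,tol=25):
    im=cv2.imread(f"pics/{f}_raw.png"); u,v=map(int,seed)
    g=cv2.cvtColor(im,cv2.COLOR_BGR2GRAY); mk=(g>90).astype(np.uint8)
    _,L=cv2.connectedComponents(mk,connectivity=4); r=(L==L[v,u]).astype(np.uint8)
    return max(cv2.findContours(r,cv2.RETR_EXTERNAL,cv2.CHAIN_APPROX_NONE)[0],key=cv2.contourArea).reshape(-1,2)
def toD(P,yaw): c,s=np.cos(yaw),np.sin(yaw); return P[:,:2]@np.array([[c,-s],[s,c]])
E
python3 - <<'E'
from h import *
c=ld("w3"); P=lambda p,z:px("wrist",p[0]/1.25,p[1]/1.25,z,c)
a,b=P((172,143),.058),P((571,149),.058); print("panel front edge",a,b,np.linalg.norm(a-b),"yaw",np.arctan2(*(b-a)[1::-1])-np.pi/2)
a,b=P((312,126),.042),P((438,128),.042); print("handle",a,b,(a+b)/2,np.linalg.norm(a-b),np.arctan2(*(b-a)[1::-1])-np.pi/2)
yaw=-.45
print("cam", -c['R'].T@c['t'])
for nm,p in dict(bar=(500,240),puck=(257,203),slip=(262,260),tee=(345,240)).items():
    cn=region("w3",(p[0]/1.25,p[1]/1.25))
    for zf in (.032,.040):
        F=toD(np.array([px("wrist",*q,zf,c) for q in cn]),yaw)*1000;B=toD(np.array([px("wrist",*q,zf-.01,c) for q in cn]),yaw)*1000
        r=cv2.minAreaRect(F.astype(np.float32))
        print(nm,zf,len(cn),"F",F.min(0),F.max(0),"B",B.min(0),B.max(0),r)
E
```

```text
panel front edge [ 0.3653 -0.3679  0.058 ] [ 0.504  -0.0915  0.058 ] 0.3092800516636245 yaw -0.465355536719102
handle [ 0.3994 -0.2679  0.042 ] [ 0.4449 -0.1773  0.042 ] [ 0.4221 -0.2226  0.042 ] 0.10138394660193528 -0.46527236851312304
cam [ 0.434  -0.2121  0.3638]
bar 0.032 172 F [533.5084  77.2259] [613.4593 102.1493] B [535.0284  79.6179] [617.3887 105.2924] ((573.4730834960938, 89.77200317382812), (24.88918685913086, 79.86709594726562), 89.7272720336914)
bar 0.04 172 F [532.2924  75.3123] [610.3157  99.6348] B [533.8124  77.7043] [614.2451 102.7779] ((571.2935180664062, 87.5559310913086), (24.28912353515625, 77.94158172607422), 89.72724151611328)
puck 0.032 118 F [ 516.8806 -145.3633] [563.1415 -99.6619] B [ 517.8996 -149.6793] [ 565.5546 -102.6007] ((541.1203002929688, -121.94215393066406), (46.36280822753906, 44.98360061645508), 41.57499694824219)
puck 0.04 118 F [ 516.0655 -141.9105] [561.2111 -97.3109] B [ 517.0844 -146.2265] [ 563.6241 -100.2497] ((539.7206420898438, -119.0539779663086), (45.24503707885742, 43.899085998535156), 41.57511901855469)
slip 0.032 90 F [ 575.8165 -134.5503] [ 609.6459 -111.9006] B [ 578.6115 -138.5405] [ 613.4604 -115.2082] ((592.7081909179688, -123.29154205322266), (22.36099624633789, 33.873817443847656), 89.23208618164062)
slip 0.04 90 F [ 573.5804 -131.3582] [ 606.5943 -109.2546] B [ 576.3755 -135.3484] [ 610.4088 -112.5622] ((590.0648193359375, -120.37085723876953), (21.821887969970703, 33.057125091552734), 89.23210906982422)
tee 0.032 213 F [538.5738 -76.3335] [608.8409 -15.3895] B [540.2465 -78.5692] [612.6311 -15.7886] ((573.7211303710938, -46.02928161621094), (60.88359832763672, 70.19036102294922), 89.65465545654297)
tee 0.04 213 F [537.2356 -74.5449] [605.8086 -15.0702] B [538.9083 -76.7807] [609.5989 -15.4693] ((571.5355834960938, -44.9713134765625), (59.41575241088867, 68.49810028076172), 89.65463256835938)
```

```bash
cat > cuts.py <<'E'
from h import *
YAW=-.465
c=ld("w3"); A=toD(np.array([[.4221,-.2226]]),YAW)[0]
R2=np.array([[np.cos(YAW),-np.sin(YAW)],[np.sin(YAW),np.cos(YAW)]])
if __name__=="__main__":
  for nm,p in dict(bar=(500,240),puck=(257,203),slip=(262,260),tee=(345,240)).items():
    cn=region("w3",(p[0]/1.25,p[1]/1.25))
    for z in (.027,.032):
        D=(toD(np.array([px("wrist",*q,z,c) for q in cn]),YAW)-A)*1000
        print(nm,z,"rel handle min",D.min(0),"max",D.max(0),"mid",(D.min(0)+D.max(0))/2,"world",R2@((D.min(0)+D.max(0))/2000+A))
E
python3 cuts.py; python3 - <<'E'
from h import *
c=ld("w3"); im=cv2.imread("pics/w3_raw.png")
print(cv2.cvtColor(im,cv2.COLOR_BGR2GRAY)[160:225:4,352])
E
```

```text
bar 0.027 rel handle min [55.7803 96.9496] max [136.909  122.3717] mid [ 96.3446 109.6606] world [ 0.5574 -0.1678]
bar 0.032 rel handle min [55.0406 95.7299] max [134.9649 120.7746] mid [ 95.0027 108.2522] world [ 0.5556 -0.1684]
puck 0.027 rel handle min [  42.0792 -129.6981] max [ 89.0668 -83.3112] mid [  65.573  -106.5046] world [ 0.433  -0.3472]
puck 0.032 rel handle min [  41.5429 -127.5533] max [ 87.8329 -81.855 ] mid [  64.6879 -104.7041] world [ 0.433  -0.3452]
slip 0.027 rel handle min [ 101.8605 -117.8417] max [136.2735 -95.1342] mid [ 119.067 -106.488] world [ 0.4808 -0.3712]
slip 0.032 rel handle min [ 100.4367 -115.873 ] max [134.3389 -93.5025] mid [ 117.3878 -104.6877] world [ 0.4801 -0.3688]
tee 0.027 rel handle min [ 62.9012 -59.4801] max [134.3222   2.2253] mid [ 98.6117 -28.6274] world [ 0.4974 -0.2924]
tee 0.032 rel handle min [ 62.0558 -58.3777] max [132.4165   2.4118] mid [ 97.2362 -27.983 ] world [ 0.4965 -0.2912]
[ 41  43 165 190 191 188 192 187 188 189 192 189 189 127  17  31  39]
```

```bash
python3 - <<'E'
from h import *
rel([.5566,-.168,.09],1.106)
E
```

```text
shift [ 96.3  14.5 142.6] turn [ 0.007 -0.012  0.009] rows>= 3.453674775790704 0.10686880639824917
```

Request:
play_rows --pt "48 7 40 0 -0.006 0.005 1" --pt "80 12 80 0.004 -0.012 0.009 1" --pt "96.3 14.5 120 0.007 -0.012 0.009 1" --pt "96.3 14.5 142 0.007 -0.012 0.009 1" --pt "96.3 14.5 142 0.007 -0.012 0.009 1" --pt "96.3 14.5 142 0.007 -0.012 0.009 1" --pt "96.3 14.5 142 0.007 -0.012 0.009 1"

```text
clock: 5.55
eef_pos: [0.5572, -0.1689, 0.0926]
orientation: [2.673, 1.648, 0.003]
contact_force: [-0.1, 0.0, -1.6]
finger_gap: 0.0223
```

```bash
python3 - <<'E'
from h import *
st(); pic("wrist","w4",(160,100,480,400),2.4); rel([.5566,-.168,.065],1.106)
E
```

```text
t 5.55 pos [ 0.5572 -0.1689  0.0926] yaw 1.1048162180454812 tilt [ 0.0021 -0.0002 -1.    ] F [-0.0632  0.0127 -1.5646] gap 0.02226469001142892 q [-0.3441  0.546   0.6942  1.9705 -0.4855  0.7933  1.7329]
shift [ 0.3 -1.  27.5] turn [ 0.002 -0.001 -0.001] rows>= 0.5512611095207938 0.01640344485143921
```

View pics/w4.png

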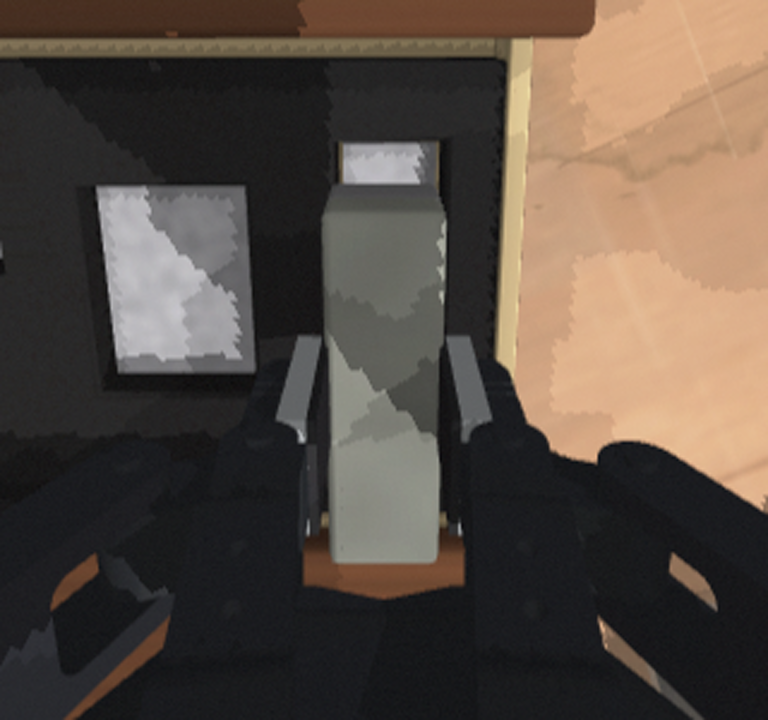

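```bash
python3 - <<'E'
from cuts import *
c=ld("w4"); P=lambda p,z:(toD(np.array([px("wrist",160+p[0]/2.4,100+p[1]/2.4,z,c)]),YAW)[0]-A)*1000
print("bar top near edge",P((325,212),.0948),P((443,212),.0948),"far top",P((332,560),.0948),P((437,560),.0948))
for z in (.027,.032): 
  print("bar bed near L,R",P((341,145),z),P((438,145),z))
  print("block bed",P((97,187),z),P((246,187),z),P((115,373),z),P((255,373),z))
print("tcp",(toD(np.array([[.5572,-.1689]]),YAW)[0]-A)*1000)
E
```

```text
bar top near edge [58.2552 98.5007] [ 58.2822 120.345 ] far top [135.7133  98.1698] [135.7531 120.8128]
bar bed near L,R [56.8916 97.8312] [ 56.9222 124.3708]
block bed [68.5511 29.7661] [68.6011 71.2005] [125.6916  28.6864] [125.7529  70.7698]
bar bed near L,R [56.0734 98.1151] [ 56.1032 123.9866]
block bed [67.4393 31.7633] [67.4881 72.1547] [123.1415  30.7108] [123.2013  71.7348]
tcp [ 96.675  108.5801]
```

Request:
play_rows --pt "0.5 0 12 0 0 0 1" --pt "0.5 0 22 0 0 0 1" --pt "0.5 0 27 0 0 0 1" --pt "0.5 0 30 0 0 0 1" --pt "0.5 0 32 0 0 0 1" --pt "0.5 0 34 0 0 0 1" --pt "0.5 0 35 0 0 0 1" --pt "0.5 0 35 0 0 0 1"

```text
clock: 6.4
eef_pos: [0.5576, -0.1683, 0.0575]
orientation: [2.673, 1.648, 0.003]
contact_force: [-0.3, -0.1, -1.3]
finger_gap: 0.0223
```

Request:
play_rows --pt "0 0 1 0 0 0 1" --pt "0 0 2 0 0 0 1" --pt "0 0 3 0 0 0 1" --pt "0 0 4 0 0 0 1" --pt "0 0 4 0 0 0 1"

```text
clock: 6.9
eef_pos: [0.5575, -0.1683, 0.0534]
orientation: [2.673, 1.648, 0.003]
contact_force: [-0.2, -0.3, -0.8]
finger_gap: 0.0221
```

Request:
play_rows --pt "0 0 0.7 0 0 0 1" --pt "0 0 1.4 0 0 0 1" --pt "0 0 2 0 0 0 1" --pt "0 0 2.7 0 0 0 1" --pt "0 0 3.4 0 0 0 1" --pt "0 0 4 0 0 0 1" --pt "0 0 4 0 0 0 1"

```text
clock: 7.6
eef_pos: [0.5576, -0.1683, 0.0494]
orientation: [2.673, 1.648, 0.003]
contact_force: [0.6, -0.2, 2.7]
finger_gap: 0.0221
```

Request:
play_rows --pt "0 0 0 0 0 0 0.6" --pt "0 0 0 0 0 0 0.6" --pt "0 0 0 0 0 0 0.6" --pt "0 0 -15 0 0 0 0.6" --pt "0 0 -30 0 0 0 0.6" --pt "0 0 -40 0 0 0 1" --pt "0 0 -40 0 0 0 1" --pt "0 0 -40 0 0 0 1" --pt "0 0 -30 0 0 0 1" --pt "0 0 -24 0 0 0 1" --pt "0 0 -20 0 0 0 1" --pt "0 0 -20 0 0 0 1"

```text
clock: 8.8
eef_pos: [0.557, -0.1683, 0.0684]
orientation: [2.674, 1.648, 0.001]
contact_force: [-0.6, 0.9, -1.1]
finger_gap: -0.0001
```

```bash
python3 - <<'E'
from h import *
st()
E
```

```text
t 8.8 pos [ 0.557  -0.1683  0.0684] yaw 1.1047629357582625 tilt [ 0.0006 -0.0001 -1.    ] F [-0.6335  0.8565 -1.1295] gap -5.589513652350707e-05 q [-0.321   0.5799  0.6642  1.9814 -0.5168  0.7527  1.7565]
```

Now press: top should be near z≈0.052 now (TCP ≈ 0.060), home near TCP ≈ 0.051.

Request:
play_rows --pt "0 0 4 0 0 0 1" --pt "0 0 7 0 0 0 1" --pt "0 0 9 0 0 0 1" --pt "0 0 11 0 0 0 1" --pt "0 0 13 0 0 0 1" --pt "0 0 15 0 0 0 1" --pt "0 0 15 0 0 0 1"

```text
clock: 9.5
eef_pos: [0.557, -0.1683, 0.0531]
orientation: [2.674, 1.648, 0.001]
contact_force: [-0.6, -0.8, -0.2]
finger_gap: -0.0001
```

Request:
play_rows --pt "0 0 1 0 0 0 1" --pt "0 0 2 0 0 0 1" --pt "0 0 3 0 0 0 1" --pt "0 0 4 0 0 0 1" --pt "0 0 5 0 0 0 1" --pt "0 0 5 0 0 0 1"

```text
clock: 10.1
eef_pos: [0.5596, -0.1697, 0.0506]
orientation: [2.671, 1.645, 0.007]
contact_force: [-1.0, 0.1, 37.3]
finger_gap: 0.0001
```

Request:
play_rows --pt "0 0 -10 0 0 0 1" --pt "0 0 -50 0 0 0 1" --pt "0 0 -100 0 0 0 1" --pt "0 0 -130 0 0 0 0.15" --pt "0 0 -130 0 0 0 0.15"

```text
clock: 10.6
eef_pos: [0.5607, -0.1702, 0.1846]
orientation: [2.668, 1.643, 0.015]
contact_force: [-0.1, 0.6, 0.0]
finger_gap: 0.028
```

```bash
python3 - <<'E'
from h import *
st(); rel([.4237,.3731,.18],-1.461)
E
```

```text
t 10.6 pos [ 0.5607 -0.1702  0.1846] yaw 1.1039361399861674 tilt [ 0.0123 -0.0016 -0.9999] F [-0.1321  0.6344  0.0003] gap 0.02800267115472717 q [-0.4304  0.427   0.7968  1.9072 -0.3761  0.9484  1.6457]
shift [ 423.5 -366.9    2.1] turn [-0.001 -0.017  2.565] rows>= 11.20619702212212 17.099488855891217
```

Request:
play_rows --pt "423.5 -367 2 0 -0.017 2.565 0.15" --pt "423.5 -367 2 0 -0.017 2.565 0.15" --pt "423.5 -367 2 0 -0.017 2.565 0.15" --pt "423.5 -367 2 0 -0.017 2.565 0.15" --pt "423.5 -367 2 0 -0.017 2.565 0.15" --pt "423.5 -367 2 0 -0.017 2.565 0.15" --pt "423.5 -367 2 0 -0.017 2.565 0.15" --pt "423.5 -367 2 0 -0.017 2.565 0.15" --pt "423.5 -367 2 0 -0.017 2.565 0.15" --pt "423.5 -367 2 0 -0.017 2.565 0.15" --pt "423.5 -367 2 0 -0.017 2.565 0.15" --pt "423.5 -367 2 0 -0.017 2.565 0.15"

```text
clock: 11.8
eef_pos: [0.4218, 0.3769, 0.1792]
orientation: [2.986, -0.968, 0.002]
contact_force: [1.7, -0.6, 0.4]
finger_gap: 0.0724
```

```bash
python3 - <<'E'
from h import *
st(); rel([.4237,.3731,.15],-1.461)
E
```

```text
t 11.8 pos [0.4218 0.3769 0.1792] yaw -0.626702371077748 tilt [ 0.0007 -0.0026 -1.    ] F [ 1.6573 -0.6252  0.3552] gap 0.0724424990747869 q [-1.727   0.6664  1.2687  1.9569 -0.7275  1.0853 -0.766 ]
shift [ 3.8  1.9 29.2] turn [ 0.001 -0.003  0.834] rows>= 0.5906321588237752 5.561998919694874
```

Request:
play_rows --pt "4 2 15 0 0 0.15 0.15" --pt "4 2 29 0 0 0.3 0.15" --pt "4 2 29 0 0 0.45 0.15" --pt "4 2 29 0 0 0.6 0.15" --pt "4 2 29 0 0 0.72 0.15" --pt "4 2 29 0 0 0.83 0.15" --pt "4 2 29 0 0 0.83 0.15" --pt "4 2 29 0 0 0.83 0.15"

```text
clock: 12.6
eef_pos: [0.4238, 0.3728, 0.1499]
orientation: [2.347, -2.086, 0.004]
contact_force: [0.4, 0.4, -0.1]
finger_gap: 0.0728
```

```bash
python3 - <<'E'
from h import *
st(); pic("wrist","w5",None,1); c=ld("w5"); u=proj("wrist",[.4237,.3731,.028],c); print(u); seg("w5",u,.028)
rel([.4237,.3731,.026],-1.461)
E
```

```text
t 12.6 pos [0.4238 0.3728 0.1499] yaw -1.453328527616781 tilt [ 0.0006 -0.0032 -1.    ] F [ 0.3811  0.4103 -0.0751] gap 0.07275400193195614 q [-1.725   0.8023  1.3373  1.9842 -0.8838  1.124  -1.4514]
[318.7589 197.2888]
w5 [318.7589 197.2888] centre 425.2 374.1 long/short 55.5 41.7 long axis yaw -1.454
shift [ -0.7   0.1 123.9] turn [-0.    -0.003  0.007] rows>= 2.4788754150450028 0.053832817323304326
```

Request:
play_rows --pt "-1.2 0.9 40 0 0 0 0.15" --pt "-1.2 0.9 70 0 0 0 0.15" --pt "-1.2 0.9 90 0 0 0 0.15" --pt "-1.2 0.9 90 0 0 0 0.15"

```text
clock: 13.05
eef_pos: [0.4219, 0.373, 0.0582]
orientation: [2.347, -2.082, 0.002]
contact_force: [-0.6, -0.1, 0.9]
finger_gap: 0.0726
```

```bash
python3 - <<'E'
from h import *
st(); rel([.4247,.3737,.022],-1.456)
E
```

```text
t 13.05 pos [0.4219 0.373  0.0582] yaw -1.4515443777149133 tilt [-0.0017 -0.0044 -1.    ] F [-0.5992 -0.106   0.8535] gap 0.07259925944044152 q [-1.6282  0.848   1.1388  2.0376 -0.9821  0.9559 -1.4013]
shift [-0.5 -3.  36.2] turn [ 0.002 -0.004  0.004] rows>= 0.7273279331406934 0.04307443492381194
```

Request:
play_rows --pt "-0.5 -3 15 0 0 0 0.15" --pt "-0.5 -3 28 0 0 0 0.15" --pt "-0.5 -3 36 0 0 0 0.15" --pt "-0.5 -3 36 0 0 0 0.15" --pt "-0.5 -3 36 0 0 0 1" --pt "-0.5 -3 36 0 0 0 1" --pt "-0.5 -3 36 0 0 0 1" --pt "-0.5 -3 36 0 0 0 1"

```text
clock: 13.85
eef_pos: [0.4251, 0.3738, 0.0234]
orientation: [2.347, -2.083, 0.002]
contact_force: [-3.4, -1.4, 10.7]
finger_gap: 0.054
```

```bash
python3 - <<'E'
from h import *
st()
E
```

```text
t 13.85 pos [0.4251 0.3738 0.0234] yaw -1.451505803704425 tilt [-0.0011 -0.0035 -1.    ] F [-3.3927 -1.4094 10.6956] gap 0.05401071977360843 q [-1.5639  0.8478  1.0268  2.0418 -0.9936  0.8694 -1.4016]
```

Request:
play_rows --pt "0 0 -30 0 0 0 1" --pt "0 0 -70 0 0 0 1" --pt "0 0 -110 0 0 0 1" --pt "0 0 -150 0 0 0 1" --pt "0 0 -170 0 0 0 1" --pt "0 0 -170 0 0 0 1"

```text
clock: 14.45
eef_pos: [0.4262, 0.3751, 0.1964]
orientation: [-2.35, 2.084, -0.002]
contact_force: [0.0, -0.3, -2.7]
finger_gap: 0.0539
```

```bash
python3 - <<'E'
from cuts import *
st(); p=R2@(np.array([.0963,.0505])+A); print(p); rel([*p,.15],-.465)
E
```

```text
t 14.45 pos [0.4262 0.3751 0.1964] yaw -1.451034437817824 tilt [ 0.0012 -0.0002 -1.    ] F [ 0.0328 -0.3395 -2.6739] gap 0.05392326156742476 q [-1.7373  0.6661  1.3083  1.9386 -0.7228  1.1225 -1.5824]
[ 0.5308 -0.2206]
shift [604.  -32.6  46.6] turn [-0.001 -0.001 -0.986] rows>= 12.132728807807403 6.573566292857273
```

Request:
play_rows --pt "604 -33 20 0 0 -0.986 1" --pt "604 -33 20 0 0 -0.986 1" --pt "604 -33 20 0 0 -0.986 1" --pt "604 -33 20 0 0 -0.986 1" --pt "604 -33 20 0 0 -0.986 1" --pt "604 -33 20 0 0 -0.986 1" --pt "604 -33 20 0 0 -0.986 1" --pt "604 -33 20 0 0 -0.986 1" --pt "604 -33 20 0 0 -0.986 1" --pt "604 -33 20 0 0 -0.986 1" --pt "604 -33 20 0 0 -0.986 1" --pt "604 -33 20 0 0 -0.986 1"

```text
clock: 15.65
eef_pos: [0.5296, -0.2164, 0.1759]
orientation: [-3.057, 0.723, 0.0]
contact_force: [1.2, 0.9, -0.8]
finger_gap: 0.0538
```

```bash
python3 - <<'E'
from cuts import *
st(); p=R2@(np.array([.0963,.0505])+A); print(p); rel([*p,.085],-.465)
E
```

```text
t 15.65 pos [ 0.5296 -0.2164  0.1759] yaw -0.4646787539317646 tilt [ 0.0001  0.0006 -1.    ] F [ 1.1908  0.9136 -0.7989] gap 0.05380718089320768 q [-0.4463  0.4812  0.9529  1.9407 -0.4779  0.9641  0.2712]
[ 0.5308 -0.2206]
shift [ 3.   3.3 90.9] turn [-0.001  0.     0.   ] rows>= 1.8200819046597243 0.004733937920527935
```

Request:
play_rows --pt "3 3.3 40 0 0 0 1" --pt "3 3.3 75 0 0 0 1" --pt "3 3.3 91 0 0 0 1" --pt "3 3.3 91 0 0 0 1" --pt "3 3.3 91 0 0 0 1" --pt "3 3.3 91 0 0 0 1"

```text
clock: 16.25
eef_pos: [0.5317, -0.2205, 0.0863]
orientation: [-3.057, 0.722, -0.003]
contact_force: [-0.6, 1.3, -1.8]
finger_gap: 0.0538
```

```bash
python3 - <<'E'
from cuts import *
st(); pic("wrist","w6",(140,60,500,360),2); p=R2@(np.array([.0963,.0505])+A); rel([*p,.055],-.465)
E
```

```text
t 16.25 pos [ 0.5317 -0.2205  0.0863] yaw -0.46388650526337166 tilt [ 0.002   0.0003 -1.    ] F [-0.5598  1.2814 -1.7692] gap 0.053838681110105355 q [-0.3362  0.5986  0.8261  1.993  -0.6089  0.8125  0.377 ]
shift [-0.8  0.6 31.3] turn [-0.001 -0.002  0.001] rows>= 0.6264169697138208 0.016580679426376692
```

View pics/w6.png

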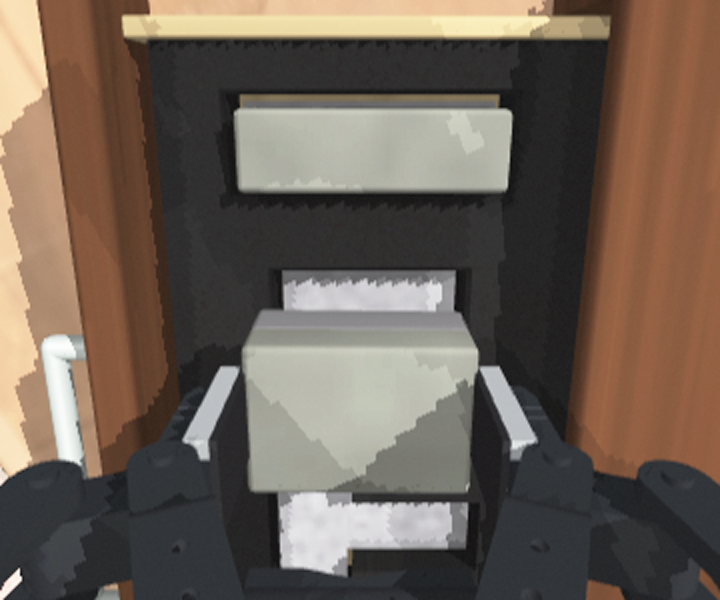

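```bash
python3 - <<'E'
from cuts import *
c=ld("w6"); P=lambda p,z:(toD(np.array([px("wrist",140+p[0]/2,60+p[1]/2,z,c)]),YAW)[0]-A)*1000
for z in (.0426,.0526):
  print("bar top",z,P((235,110),z),P((512,110),z),P((240,190),z),P((508,190),z))
print("bar cut foam edge?",P((222,91),.0346),P((525,91),.0346), "bed mark",P((240,96),.0146),P((498,96),.0146))
for z in (.0246,): print("block bed near",P((282,270),z),P((456,270),z), "cut edge",P((272,268),.0346),P((470,268),.0346))
z=.0863-.0234+.028; print("block top",P((245,348),z),P((477,348),z),P((250,491),z),P((470,491),z))
print("tcp",(toD(np.array([[.5317,-.2205]]),YAW)[0]-A)*1000)
cn=region("w3",(430/1.25,230/1.25)); 
E
```

```text
bar top 0.0426 [ 62.9718 121.228 ] [140.6532 121.3059] [63.1477 98.8152] [141.12    98.8818]
bar top 0.0526 [ 64.9232 121.3927] [138.2154 121.4662] [ 65.0892 100.2462] [138.6559 100.3091]
bar cut foam edge? [ 57.9378 126.41  ] [145.9965 126.5012] bed mark [ 59.3689 125.1202] [142.6413 125.2058]
block bed near [72.1776 69.6342] [130.119   69.6744] cut edge [70.3447 73.0827] [132.8362  73.1264]
block top [71.6951 69.6692] [124.69    69.6971] [70.9375 31.6826] [125.1068  31.6925]
tcp [97.0212 51.0242]
```

Request:
play_rows --pt "3 1 6 0 0 0 1" --pt "3 1 16 0 0 0 1" --pt "3 1 24 0 0 0 1" --pt "3 1 29 0 0 0 1" --pt "3 1 32 0 0 0 1" --pt "3 1 34 0 0 0 1" --pt "3 1 35 0 0 0 1" --pt "3 1 36 0 0 0 1" --pt "3 1 36 0 0 0 1"

```text
clock: 17.2
eef_pos: [0.5341, -0.2227, 0.0504]
orientation: [-3.057, 0.722, -0.003]
contact_force: [0.2, 0.4, -1.5]
finger_gap: 0.0537
```

Request:
play_rows --pt "0 0 1.5 0 0 0 1" --pt "0 0 3 0 0 0 1" --pt "0 0 3 0 0 0 1" --pt "0 0 3 0 0 0 0.25" --pt "0 0 3 0 0 0 0.25" --pt "0 0 3 0 0 0 0.25" --pt "0 0 -15 0 0 0 0.25" --pt "0 0 -30 0 0 0 0.4" --pt "0 0 -40 0 0 0 1" --pt "0 0 -40 0 0 0 1" --pt "0 0 -40 0 0 0 1" --pt "0 0 -40 0 0 0 1"

```text
clock: 18.4
eef_pos: [0.5338, -0.2224, 0.09]
orientation: [-3.057, 0.721, -0.003]
contact_force: [-0.8, -0.9, 0.0]
finger_gap: 0.0001
```

```bash
python3 - <<'E'
from cuts import *
st(); pic("wrist","w7",(140,60,500,360),2); p=R2@(np.array([.100,.050])+A); rel([*p,.0515],-.465)
E
```

```text
t 18.4 pos [ 0.5338 -0.2224  0.09  ] yaw -0.4635304544438686 tilt [ 0.0019  0.0006 -1.    ] F [-0.8461 -0.9003  0.0141] gap 5.766224002621239e-05 q [-0.3353  0.5973  0.8298  1.9848 -0.6043  0.8219  0.3747]
shift [ 0.2  0.2 38.4] turn [-0.001 -0.001  0.001] rows>= 0.7686352369217363 0.01421604820257288
```

View pics/w7.png

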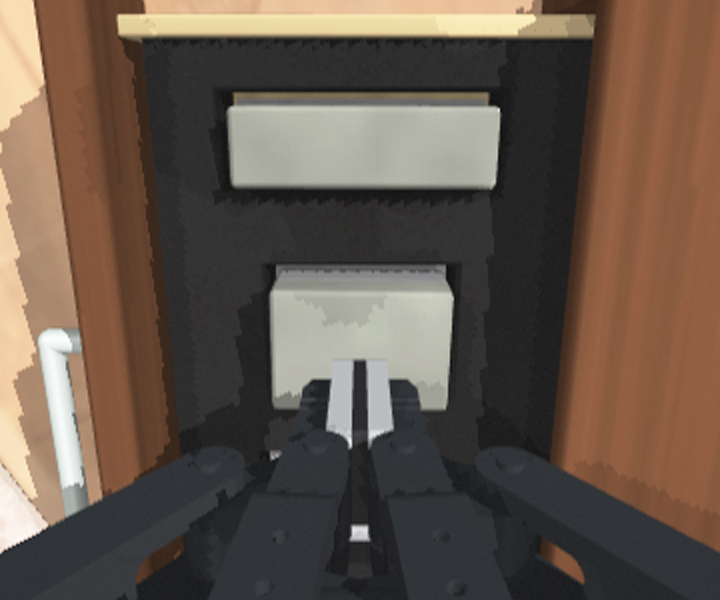

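Request:
play_rows --pt "0 0 15 0 0 0 1" --pt "0 0 25 0 0 0 1" --pt "0 0 30 0 0 0 1" --pt "0 0 33 0 0 0 1" --pt "0 0 35 0 0 0 1" --pt "0 0 37 0 0 0 1" --pt "0 0 38.5 0 0 0 1" --pt "0 0 39.5 0 0 0 1" --pt "0 0 39.5 0 0 0 1"

```text
clock: 19.35
eef_pos: [0.5345, -0.2229, 0.051]
orientation: [-3.057, 0.722, -0.005]
contact_force: [-2.2, 0.7, 8.0]
finger_gap: 0.0
```

Request:
play_rows --pt "0 0 1 0 0 0 1" --pt "0 0 2 0 0 0 1" --pt "0 0 2 0 0 0 1"

```text
clock: 19.65
eef_pos: [0.5365, -0.2239, 0.0508]
orientation: [-3.057, 0.722, -0.012]
contact_force: [-0.1, 1.8, 26.0]
finger_gap: -0.0002
```

Request:
play_rows --pt "0 0 -10 0 0 0 1" --pt "0 0 -50 0 0 0 1" --pt "0 0 -90 0 0 0 0.4" --pt "0 0 -110 0 0 0 0.4" --pt "0 0 -110 0 0 0 0.4"

```text
clock: 20.15
eef_pos: [0.537, -0.2245, 0.1637]
orientation: [-3.056, 0.722, -0.019]
contact_force: [1.8, -0.5, -0.3]
finger_gap: 0.0434
```

```bash
python3 - <<'E'
from h import *
st(); rel([.446,.05,.16],-1.22)
E
```

```text
t 20.15 pos [ 0.537  -0.2245  0.1637] yaw -0.46423297489232324 tilt [ 0.012  -0.0018 -0.9999] F [ 1.7593 -0.5394 -0.321 ] gap 0.04338701183994148 q [-0.4134  0.5051  0.9308  1.9372 -0.5068  0.9381  0.3005]
shift [-204.3 -204.7    2.1] turn [-0.008 -0.01   0.756] rows>= 5.78357605611118 5.039204004950707
```

Request:
play_rows --pt "-204 -205 2 -0.008 -0.01 0.756 0.4" --pt "-204 -205 2 -0.008 -0.01 0.756 0.4" --pt "-204 -205 2 -0.008 -0.01 0.756 0.4" --pt "-204 -205 2 -0.008 -0.01 0.756 0.4" --pt "-204 -205 2 -0.008 -0.01 0.756 0.4" --pt "-204 -205 2 -0.008 -0.01 0.756 0.4" --pt "-204 -205 2 -0.008 -0.01 0.756 0.4" --pt "-204 -205 2 -0.008 -0.01 0.756 0.4" --pt "-204 -205 2 -0.008 -0.01 0.756 0.4"

```text
clock: 21.05
eef_pos: [0.446, 0.0512, 0.1598]
orientation: [2.577, -1.795, -0.0]
contact_force: [-0.2, -0.6, 0.1]
finger_gap: 0.0514
```

```bash
python3 - <<'E'
from h import *
st(); pic("wrist","w8",None,1.25); st()
E
```

```text
t 21.05 pos [0.446  0.0512 0.1598] yaw -1.2168980693493094 tilt [-0.0005 -0.0002 -1.    ] F [-0.1649 -0.5638  0.1363] gap 0.0513593090164406 q [-1.318   0.4458  1.337   2.2184 -0.566   0.8974 -0.8446]
t 21.1 pos [0.4463 0.0501 0.16  ] yaw -1.2191151205260276 tilt [-0.0002 -0.0001 -1.    ] F [ 0.6819 -0.6487 -0.3603] gap 0.05140331558640743 q [-1.3156  0.4456  1.3373  2.2181 -0.566   0.8975 -0.8443]
```

View pics/w8.png

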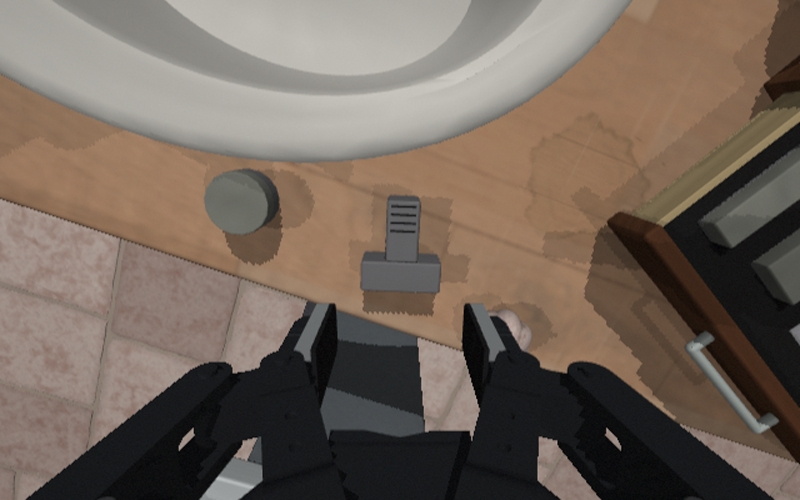

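```bash
python3 - <<'E'
from h import *
c=ld("w8")
for tol in (6,9,14):
    r=seg("w8",(400/1.25,270/1.25),.028,tol=tol)
ys,xs=np.where(r); print(xs.min(),xs.max(),ys.min(),ys.max())
g=cv2.cvtColor(cv2.imread("pics/w8_raw.png"),cv2.COLOR_BGR2GRAY)
print("col 310",list(enumerate(g[152:240,300],152))[::1])
P=lambda p,z:px("wrist",p[0]/1.25,p[1]/1.25,z,c)[:2]*1000
print("xb",P((362,256),.028),P((439,256),.028),P((362,290),.028),P((440,290),.028),"stem",P((388,197),.028),P((420,197),.028),P((387,254),.028),P((418,254),.028))
print("garlic",P((515,325),.025)); print("puck");seg("w8",(242/1.25,200/1.25),.028)
E
```

```text
w8 (320.0, 216.0) centre 422.2 41.5 long/short 56.4 22.1 long axis yaw -1.257
w8 (320.0, 216.0) centre 435.0 45.9 long/short 57.8 50.6 long axis yaw -1.264
w8 (320.0, 216.0) centre 443.8 48.5 long/short 70.0 58.3 long axis yaw 0.313
289 352 159 234
col 310 [(152, np.uint8(114)), (153, np.uint8(111)), (154, np.uint8(107)), (155, np.uint8(103)), (156, np.uint8(106)), (157, np.uint8(110)), (158, np.uint8(113)), (159, np.uint8(114)), (160, np.uint8(116)), (161, np.uint8(116)), (162, np.uint8(115)), (163, np.uint8(114)), (164, np.uint8(114)), (165, np.uint8(114)), (166, np.uint8(112)), (167, np.uint8(110)), (168, np.uint8(113)), (169, np.uint8(110)), (170, np.uint8(112)), (171, np.uint8(112)), (172, np.uint8(114)), (173, np.uint8(114)), (174, np.uint8(116)), (175, np.uint8(117)), (176, np.uint8(119)), (177, np.uint8(121)), (178, np.uint8(121)), (179, np.uint8(121)), (180, np.uint8(121)), (181, np.uint8(123)), (182, np.uint8(122)), (183, np.uint8(124)), (184, np.uint8(125)), (185, np.uint8(126)), (186, np.uint8(127)), (187, np.uint8(127)), (188, np.uint8(124)), (189, np.uint8(123)), (190, 
[... 635 characters left out ...]
, (220, np.uint8(96)), (221, np.uint8(96)), (222, np.uint8(95)), (223, np.uint8(95)), (224, np.uint8(96)), (225, np.uint8(95)), (226, np.uint8(95)), (227, np.uint8(95)), (228, np.uint8(96)), (229, np.uint8(94)), (230, np.uint8(95)), (231, np.uint8(92)), (232, np.uint8(81)), (233, np.uint8(82)), (234, np.uint8(84)), (235, np.uint8(84)), (236, np.uint8(84)), (237, np.uint8(84)), (238, np.uint8(84)), (239, np.uint8(85))]
xb [427.0731  73.185 ] [446.5894  20.3658] [401.6698  64.6078] [421.9888   9.6235] stem [474.3495  69.9814] [482.0967  49.0097] [434.8517  56.5522] [442.6964  35.321 ]
garlic [413.8986 -57.2325]
puck
w8 (193.6, 160.0) centre 433.2 169.1 long/short 44.5 43.3 long axis yaw -0.471
```

```bash
python3 - <<'E'
from h import *
st(); rel([.4459,.0492,.024],-1.257)
E
```

```text
t 21.1 pos [0.4463 0.0501 0.16  ] yaw -1.2191151205260276 tilt [-0.0002 -0.0001 -1.    ] F [ 0.6819 -0.6487 -0.3603] gap 0.05140331558640743 q [-1.3156  0.4456  1.3373  2.2181 -0.566   0.8975 -0.8443]
shift [  0.7   0.7 136. ] turn [ 0.    -0.     0.038] rows>= 2.719425935507002 0.25257186216132066
```

Request:
play_rows --pt "0.7 0.7 35 0 0 0.02 0.4" --pt "0.7 0.7 70 0 0 0.038 0.4" --pt "0.7 0.7 95 0 0 0.038 0.4" --pt "0.7 0.7 95 0 0 0.038 0.4"

```text
clock: 21.5
eef_pos: [0.4448, 0.0469, 0.0631]
orientation: [2.535, -1.849, -0.003]
contact_force: [-0.3, -0.1, 1.4]
finger_gap: 0.0514
```

```bash
python3 - <<'E'
from h import *
st(); rel([.4459,.0492,.024],-1.257)
E
```

```text
t 21.5 pos [0.4448 0.0469 0.0631] yaw -1.2604694186465468 tilt [-0.0034 -0.0019 -1.    ] F [-0.2718 -0.0903  1.3789] gap 0.05143789280523264 q [-1.0669  0.5645  1.0392  2.2853 -0.781   0.7118 -0.719 ]
shift [-1.9 -1.9 39.1] turn [ 0.004 -0.001 -0.003] rows>= 0.7834198766783009 0.03474960937613038
```

Request:
play_rows --pt "-1.9 -1.9 18 0 0 0 0.4" --pt "-1.9 -1.9 30 0 0 0 0.4" --pt "-1.9 -1.9 39 0 0 0 0.4" --pt "-1.9 -1.9 39 0 0 0 0.4" --pt "-1.9 -1.9 39 0 0 0 0.4"

```text
clock: 22.0
eef_pos: [0.4464, 0.0488, 0.0248]
orientation: [2.535, -1.851, -0.002]
contact_force: [0.3, 0.0, 0.1]
finger_gap: 0.0514
```

```bash
python3 - <<'E'
from h import *
st(); rel([.4459,.0492,.024],-1.257)
E
```

```text
t 22.0 pos [0.4464 0.0488 0.0248] yaw -1.261260462629095 tilt [-0.0027 -0.0017 -1.    ] F [0.3257 0.0342 0.1164] gap 0.051374431862825636 q [-0.9806  0.6184  0.9224  2.2958 -0.8804  0.6408 -0.6481]
shift [-0.5  0.3  0.8] turn [ 0.003 -0.001 -0.004] rows>= 0.020180248798208983 0.035690509086307366
```

Close and lift; higher grip since the tee is off-centre.

Request:
play_rows --pt "0 0 1 0 0 0 1" --pt "0 0 1 0 0 0 1" --pt "0 0 1 0 0 0 1" --pt "0 0 1 0 0 0 1" --pt "0 0 1 0 0 0 1" --pt "0 0 -30 0 0 0 1" --pt "0 0 -70 0 0 0 1" --pt "0 0 -110 0 0 0 1" --pt "0 0 -130 0 0 0 1" --pt "0 0 -130 0 0 0 1" --squeeze 80

```text
clock: 23.0
eef_pos: [0.4478, 0.0496, 0.1568]
orientation: [-2.538, 1.851, 0.0]
contact_force: [-0.5, 0.6, -1.9]
finger_gap: 0.0215
```

```bash
python3 - <<'E'
from cuts import *
st()
# tee cut: rel handle origin ~ (98.9+5+~4.5 drawer shift, -28.6)
p=R2@(np.array([.0990+.005+.0045-.003,-.0287])+A); print(p); rel([*p,.16],-.465-np.pi/2)
E
```

```text
t 23.0 pos [0.4478 0.0496 0.1568] yaw -1.2604311297977149 tilt [ 0.0002  0.0004 -1.    ] F [-0.4768  0.6224 -1.9226] gap 0.021522482104080132 q [-1.2976  0.4399  1.3131  2.2183 -0.561   0.8862 -0.8926]
[ 0.5035 -0.2956]
shift [345.7  52.3  -3.3] turn [-0.     0.     0.775] rows>= 6.993624084892199 5.169101678203067
```

Request:
play_rows --pt "346 52 -3 0 0 0.775 1" --pt "346 52 -3 0 0 0.775 1" --pt "346 52 -3 0 0 0.775 1" --pt "346 52 -3 0 0 0.775 1" --pt "346 52 -3 0 0 0.775 1" --pt "346 52 -3 0 0 0.775 1" --pt "346 52 -3 0 0 0.775 1" --pt "346 52 -3 0 0 0.775 1" --pt "346 52 -3 0 0 0.775 1" --pt "346 52 -3 0 0 0.775 1"

```text
clock: 24.0
eef_pos: [0.5037, -0.2947, 0.1587]
orientation: [-1.651, 2.673, 0.003]
contact_force: [0.9, 0.4, -0.8]
finger_gap: 0.0212
```

```bash
python3 - <<'E'
from cuts import *
st(); p=R2@(np.array([.0990+.005+.0045-.003,-.0287])+A); rel([*p,.092],-.465-np.pi/2)
E
```

```text
t 24.0 pos [ 0.5037 -0.2947  0.1587] yaw -2.0348861209492313 tilt [-0.0009  0.0015 -1.    ] F [ 0.8988  0.4354 -0.8324] gap 0.021241737864906924 q [-0.3991  0.6745  1.1759  1.9328 -0.729   1.0475 -0.9324]
shift [ 0.9 -0.3 66.7] turn [0.001 0.001 0.001] rows>= 1.334271373553073 0.013188314774857223
```

Request:
play_rows --pt "1 0 30 0 0 0 1" --pt "1 0 55 0 0 0 1" --pt "1 0 66 0 0 0 1" --pt "1 0 66 0 0 0 1" --pt "1 0 66 0 0 0 1" --pt "1 0 66 0 0 0 1"

```text
clock: 24.6
eef_pos: [0.5038, -0.2955, 0.0938]
orientation: [-1.651, 2.672, 0.001]
contact_force: [0.9, -0.2, -1.3]
finger_gap: 0.0218
```

```bash
python3 - <<'E'
from cuts import *
st(); pic("wrist","w9",(140,60,500,360),2)
E
```

```text
t 24.6 pos [ 0.5038 -0.2955  0.0938] yaw -2.034324967703667 tilt [ 0.0004  0.001  -1.    ] F [ 0.8901 -0.1959 -1.2973] gap 0.021763872706938914 q [-0.3321  0.7399  1.0728  1.9746 -0.8209  0.945  -0.8686]
```

View pics/w9.png

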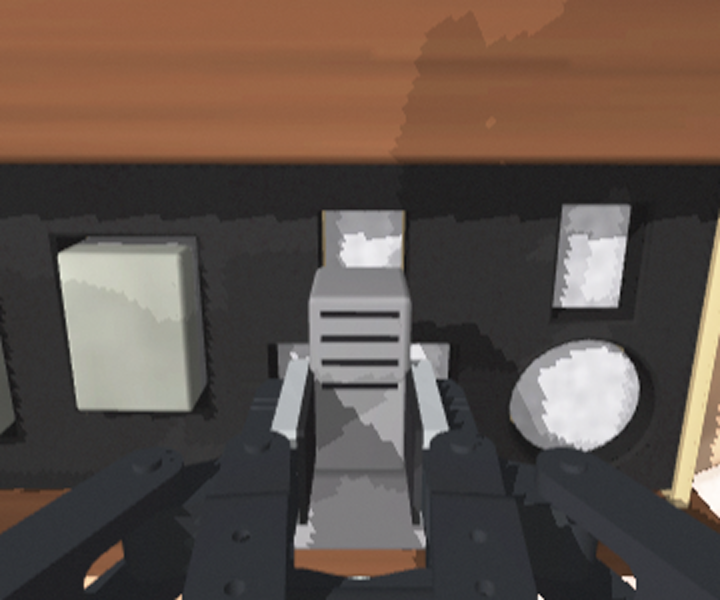

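```bash
python3 - <<'E'
from cuts import *
c=ld("w9"); P=lambda p,z:(toD(np.array([px("wrist",140+p[0]/2,60+p[1]/2,z,c)]),YAW)[0]-A)*1000
print("cam",(toD(np.array([-c['R'].T@c['t']]),YAW)[0]-A)*1000)
print("tcp",(toD(np.array([[.5038,-.2955]]),YAW)[0]-A)*1000)
for r in (296,300,304): print("stem end",r,P((310,r),.0978),P((410,r),.0978))
print("stem end bottom",P((320,268),.0698),P((402,268),.0698))
print("bed end",P((323,210),.0246),P((405,210),.0246),"xbar bed near",P((278,344),.0246),P((449,344),.0246))
print("slip bed",P((562,205),.0246),P((630,205),.0246),P((553,307),.0246),P((620,307),.0246))
print("puck bed", P((511,395),.0246),P((639,388),.0246),P((590,340),.0246),P((575,450),.0246))
print("block top",P((60,250),.043),P((183,250),.043),P((82,408),.043),P((190,408),.043))
print("chest front",P((100,162),.06),P((600,162),.06))
E
```

```text
cam [179.314  -28.0402]
tcp [105.7152 -28.5234]
stem end 296 [136.9151 -17.0089] [136.9565 -39.3553]
stem end 300 [135.9727 -16.9885] [136.0143 -39.3793]
stem end 304 [135.0265 -16.9681] [135.0684 -39.4035]
stem end bottom [135.6277 -17.47  ] [135.6671 -39.4622]
bed end [143.2764 -15.7785] [143.3223 -43.3158] xbar bed near [94.7391  1.1177] [ 94.8593 -60.2169]
slip bed [145.0997 -95.8501] [ 145.1374 -118.6106] [108.9637 -96.1942] [ 109.0079 -119.7603]
puck bed [ 74.6722 -83.9233] [  77.6092 -130.6331] [  96.5004 -110.5871] [  51.6672 -109.8518]
block top [133.8479  65.2042] [133.915   26.8886] [79.0382 65.4289] [79.1151 28.9941]
chest front [162.6084  42.3146] [162.8216 -93.1315]
```

Request:
play_rows --pt "1.3 -5.3 8 0 0 0 1" --pt "1.3 -5.3 18 0 0 0 1" --pt "1.3 -5.3 27 0 0 0 1" --pt "1.3 -5.3 33 0 0 0 1" --pt "1.3 -5.3 35 0 0 0 1" --pt "1.3 -5.3 37 0 0 0 1" --pt "1.3 -5.3 39 0 0 0 1" --pt "1.3 -5.3 40 0 0 0 1" --pt "1.3 -5.3 40 0 0 0 1"

```text
clock: 25.55
eef_pos: [0.508, -0.299, 0.0537]
orientation: [-1.651, 2.672, 0.001]
contact_force: [-0.3, 0.5, -1.7]
finger_gap: 0.0212
```

Request:
play_rows --pt "0 0 2 0 0 0 1" --pt "0 0 3.5 0 0 0 1" --pt "0 0 4.5 0 0 0 1" --pt "0 0 4.5 0 0 0 1" --pt "0 0 4.5 0 0 0 0.6" --pt "0 0 4.5 0 0 0 0.6" --pt "0 0 4.5 0 0 0 0.6" --pt "0 0 -12 0 0 0 0.6" --pt "0 0 -30 0 0 0 0.6" --pt "0 10 -35 0 0 0 1" --pt "0 10 -35 0 0 0 1" --pt "0 10 -35 0 0 0 1"

```text
clock: 26.75
eef_pos: [0.499, -0.2941, 0.0889]
orientation: [-1.651, 2.671, 0.001]
contact_force: [1.1, 0.4, 0.3]
finger_gap: 0.0001
```

```bash
python3 - <<'E'
from cuts import *
st(); pic("wrist","w10",(140,60,500,360),2)
E
```

```text
t 26.75 pos [ 0.499  -0.2941  0.0889] yaw -2.034046358448606 tilt [ 0.0011  0.0016 -1.    ] F [1.0742 0.3908 0.2514] gap 6.638219436667608e-05 q [-0.3299  0.738   1.0661  1.9883 -0.8267  0.9317 -0.8596]
```

View pics/w10.png

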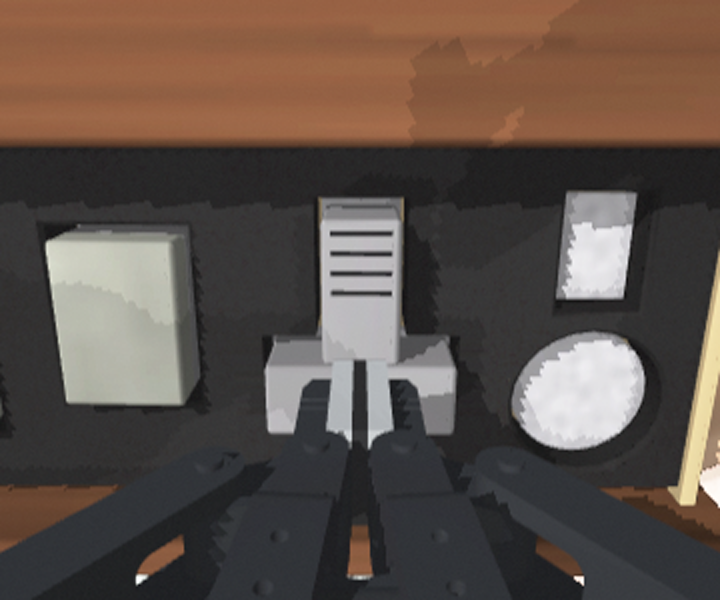

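Request:
play_rows --pt "0 0 15 0 0 0 1" --pt "0 0 24 0 0 0 1" --pt "0 0 29 0 0 0 1" --pt "0 0 32 0 0 0 1" --pt "0 0 34 0 0 0 1" --pt "0 0 36 0 0 0 1" --pt "0 0 38 0 0 0 1" --pt "0 0 39.5 0 0 0 1" --pt "0 0 39.5 0 0 0 1"

```text
clock: 27.7
eef_pos: [0.5008, -0.2951, 0.0508]
orientation: [-1.65, 2.669, -0.003]
contact_force: [1.0, 3.9, 24.4]
finger_gap: -0.0
```

Request:
play_rows --pt "0 0 -10 0 0 0 1" --pt "0 0 -50 0 0 0 1" --pt "0 0 -90 0 0 0 0.3" --pt "0 0 -110 0 0 0 0.3" --pt "0 0 -110 0 0 0 0.3"

```text
clock: 28.2
eef_pos: [0.5014, -0.2962, 0.1635]
orientation: [-1.649, 2.667, -0.009]
contact_force: [0.9, 0.2, -0.5]
finger_gap: 0.0433
```

```bash
python3 - <<'E'
from h import *
st(); rel([.431,.167,.16],-1.5)
E
```

```text
t 28.2 pos [ 0.5014 -0.2962  0.1635] yaw -2.0341344943098263 tilt [ 0.0083 -0.0016 -1.    ] F [ 0.8797  0.1717 -0.5019] gap 0.04328902682455313 q [-0.4038  0.6599  1.1822  1.939  -0.7226  1.0408 -0.9311]
shift [-382.9  270.     2.2] turn [-0.009  0.    -0.534] rows>= 9.369990455179716 3.561391878950285
```

Request:
play_rows --pt "-383 270 2 -0.009 0 -0.534 0.3" --pt "-383 270 2 -0.009 0 -0.534 0.3" --pt "-383 270 2 -0.009 0 -0.534 0.3" --pt "-383 270 2 -0.009 0 -0.534 0.3" --pt "-383 270 2 -0.009 0 -0.534 0.3" --pt "-383 270 2 -0.009 0 -0.534 0.3" --pt "-383 270 2 -0.009 0 -0.534 0.3" --pt "-383 270 2 -0.009 0 -0.534 0.3" --pt "-383 270 2 -0.009 0 -0.534 0.3" --pt "-383 270 2 -0.009 0 -0.534 0.3" --pt "-383 270 2 -0.009 0 -0.534 0.3" --pt "-383 270 2 -0.009 0 -0.534 0.3"

```text
clock: 29.4
eef_pos: [0.4308, 0.1672, 0.1598]
orientation: [2.299, -2.139, 0.0]
contact_force: [0.2, -1.0, -0.3]
finger_gap: 0.0597
```

```bash
python3 - <<'E'
from h import *
st(); pic("wrist","w11"); c=ld("w11"); u=proj("wrist",[.431,.167,.028],c); print(u); seg("w11",u,.028)
a=get_image("top"); cv2.imwrite("pics/topb_raw.png",a[:,:,::-1]); pic("scene","sb",(120,130,440,290),2.5)
E
```

```text
t 29.4 pos [0.4308 0.1672 0.1598] yaw -1.4987971010815762 tilt [-0.0004 -0.0008 -1.    ] F [ 0.1742 -1.0143 -0.2621] gap 0.05966207591380549 q [-1.5415  0.4804  1.3222  2.192  -0.5987  0.9167 -1.3545]
[319.7214 193.8627]
w11 [319.7214 193.8627] centre 433.4 169.7 long/short 45.7 45.2 long axis yaw 0.072
```

Request:
play_rows --pt "-2.3 0 40 0 0 0 0.25" --pt "-2.3 0 75 0 0 0 0.25" --pt "-2.3 0 97 0 0 0 0.25" --pt "-2.3 0 97 0 0 0 0.25"

```text
clock: 29.95
eef_pos: [0.4301, 0.1664, 0.0615]
orientation: [2.291, -2.144, -0.002]
contact_force: [-0.0, 0.8, 0.6]
finger_gap: 0.064
```

```bash
python3 - <<'E'
from h import *
st(); rel([.4305,.1695,.023],-1.5)
E
```

```text
t 29.95 pos [0.4301 0.1664 0.0615] yaw -1.504677050283108 tilt [-0.003  -0.0018 -1.    ] F [-0.0404  0.7809  0.6465] gap 0.06402522480119914 q [-1.314   0.5917  1.0346  2.2569 -0.8005  0.7307 -1.2129]
shift [-3.2 -0.7 38.5] turn [ 0.003 -0.002 -0.005] rows>= 0.7723514557170509 0.03903964101780091
```

View pics/sb.png

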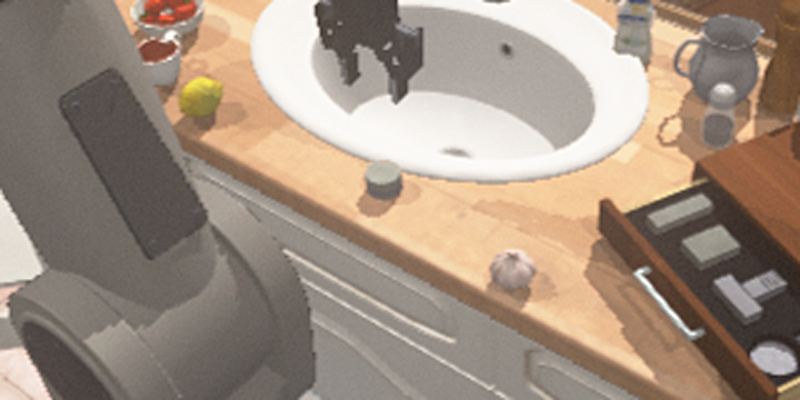

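Request:
play_rows --pt "-3.2 -0.7 16 0 0 0 0.25" --pt "-3.2 -0.7 29 0 0 0 0.25" --pt "-3.2 -0.7 38.5 0 0 0 0.25" --pt "-3.2 -0.7 38.5 0 0 0 0.25" --pt "-3.2 -0.7 38.5 0 0 0 1" --pt "-3.2 -0.7 38.5 0 0 0 1" --pt "-3.2 -0.7 38.5 0 0 0 1" --pt "-3.2 -0.7 38.5 0 0 0 1" --squeeze 60

```text
clock: 30.75
eef_pos: [0.431, 0.1695, 0.0242]
orientation: [2.292, -2.146, -0.002]
contact_force: [-4.4, -2.2, 18.8]
finger_gap: 0.0429
```

Request:
play_rows --pt "0 0 -30 0 0 0 1" --pt "0 0 -70 0 0 0 1" --pt "0 0 -110 0 0 0 1" --pt "0 0 -130 0 0 0 1" --pt "0 0 -130 0 0 0 1"

```text
clock: 31.25
eef_pos: [0.4323, 0.1702, 0.1566]
orientation: [-2.292, 2.146, 0.002]
contact_force: [-0.5, -0.2, -0.8]
finger_gap: 0.0433
```

```bash
python3 - <<'E'
from cuts import *
st(); p=R2@(np.array([.0700,-.108])+A); print(p); rel([*p,.16],-.465-np.pi/2)
E
```

```text
t 31.25 pos [0.4323 0.1702 0.1566] yaw -1.5046783206276584 tilt [ 0.0005  0.0021 -1.    ] F [-0.4671 -0.2426 -0.7836] gap 0.04332628301968378 q [-1.5267  0.4725  1.2945  2.1909 -0.5937  0.9038 -1.3738]
[ 0.4362 -0.3505]
shift [519.9  30.4  -4.5] turn [-0.     0.002  0.531] rows>= 10.415511126718341 3.540810853098781
```

Request:
play_rows --pt "50 -15 -4 0 0 0.05 1" --pt "95 -30 -4 0 0 0.1 1" --pt "140 -42 -4 0 0 0.15 1" --pt "185 -48 -4 0 0 0.2 1" --pt "230 -50 -4 0 0 0.25 1" --pt "275 -50 -4 0 0 0.3 1" --pt "320 -45 -4 0 0 0.35 1" --pt "365 -33 -4 0 0 0.4 1" --pt "410 -15 -4 0 0 0.45 1" --pt "455 8 -4 0 0 0.5 1" --pt "495 25 -4 0 0 0.53 1" --pt "520 30 -4 0 0 0.53 1"

```text
clock: 32.45
eef_pos: [0.434, -0.3536, 0.1593]
orientation: [-1.644, 2.676, 0.002]
contact_force: [0.0, 1.2, -0.3]
finger_gap: 0.0434
```

```bash
python3 - <<'E'
from cuts import *
st(); p=R2@(np.array([.0705,-.1073])+A); print(p); rel([*p,.095],-.465-np.pi/2)
E
```

```text
t 32.45 pos [ 0.434  -0.3536  0.1593] yaw -2.039769998909578 tilt [ 0.0001  0.0019 -1.    ] F [ 0.005   1.1515 -0.274 ] gap 0.043372863439558255 q [-0.2522  0.586   1.1255  1.9846 -0.6432  0.9865 -0.8485]
[ 0.437  -0.3501]
shift [-4.4 -1.1 64.3] turn [ 0.001  0.002 -0.004] rows>= 1.2898561694282171 0.029341173402158596
```

Request:
play_rows --pt "-4.4 -1 30 0 0 0 1" --pt "-4.4 -1 52 0 0 0 1" --pt "-4.4 -1 64 0 0 0 1" --pt "-4.4 -1 64 0 0 0 1" --pt "-4.4 -1 64 0 0 0 1" --pt "-4.4 -1 64 0 0 0 1"

```text
clock: 33.05
eef_pos: [0.4374, -0.3502, 0.0962]
orientation: [-1.644, 2.675, 0.001]
contact_force: [0.5, 0.3, -0.2]
finger_gap: 0.0433
```

```bash
python3 - <<'E'
from cuts import *
st(); pic("wrist","w12",(140,60,500,360),2)
E
```

```text
t 33.05 pos [ 0.4374 -0.3502  0.0962] yaw -2.0394613535359767 tilt [ 0.0011  0.0013 -1.    ] F [ 0.4874  0.255  -0.2381] gap 0.043336919500552296 q [-0.1826  0.657   1.0181  2.0258 -0.7409  0.8824 -0.7866]
```

View pics/w12.png

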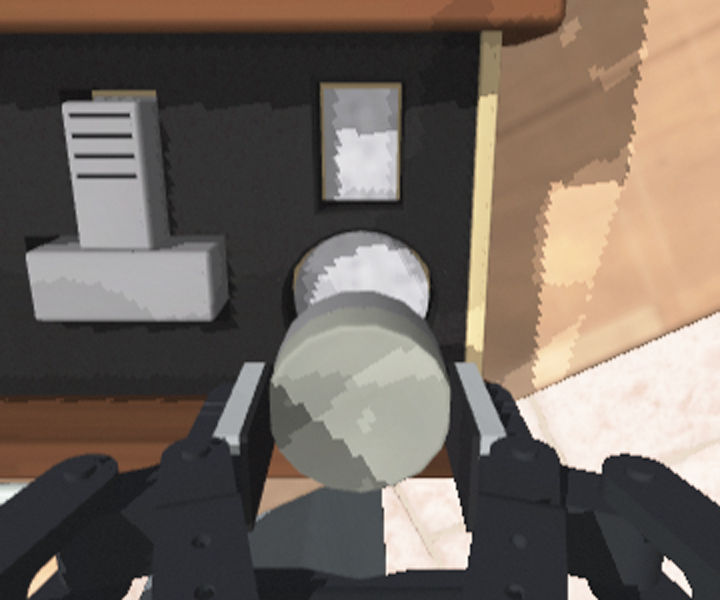

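```bash
python3 - <<'E'
from cuts import *
c=ld("w12"); P=lambda p,z:(toD(np.array([px("wrist",140+p[0]/2,60+p[1]/2,z,c)]),YAW)[0]-A)*1000
print("tcp",(toD(np.array([[.4374,-.3502]]),YAW)[0]-A)*1000)
z=.1; print("puck top",P((361,325),z),P((361,492),z),P((273,405),z),P((449,405),z)); print("puck low back edge",P((361,292),.072))
z=.0246; print("bed back",P((361,232),z),"L",P((294,283),z),"R",P((430,285),z))
print("slip bed",P((320,83),z),P((402,83),z),P((320,201),z),P((400,201),z))
z=.0428;print("tee top stem end",P((63,102),z),P((138,102),z),"xbar front",P((40,320),z),P((208,320),z))
E
```

```text
tcp [  70.8942 -107.1908]
puck top [  95.0277 -107.2645] [  50.8286 -107.143 ] [ 74.8761 -86.3743] [  74.761  -128.0317]
puck low back edge [  93.9265 -107.3027]
bed back [ 100.3763 -107.3903] L [ 82.1402 -83.743 ] R [  81.2513 -131.6531]
slip bed [149.1309 -94.3788] [ 149.0321 -120.6664] [111.1226 -93.5408] [ 111.0298 -120.6184]
tee top stem end [143.6616 -19.6176] [143.5795 -41.7448] xbar front [75.2847 -2.293 ] [ 75.1166 -57.2728]
```

```bash
python3 - <<'E'
from cuts import *
c=ld("w12"); P=lambda p,z:(toD(np.array([px("wrist",140+p[0]/2,60+p[1]/2,z,c)]),YAW)[0]-A)*1000
for z in (.035,.045,.055): print(z,"wall in",P((480,60),z),P((467,340),z),"out",P((501,60),z),P((484,340),z))
c=ld("w3"); Q=lambda p,z:(toD(np.array([px("wrist",p[0]/1.25,p[1]/1.25,z,c)]),YAW)[0]-A)*1000
for z in (.035,.045,.055): print(z,"w3 wall in R,L",Q((533,230),z),Q((213,230),z),"out",Q((546,200),z),Q((203,200),z))
E
```

```text
0.035 wall in [ 155.2974 -143.3571] [  64.6318 -143.7165] out [ 155.2733 -149.6777] [  64.6144 -149.5583]
0.045 wall in [ 154.735  -141.4977] [  68.7332 -141.8386] out [ 154.7121 -147.4932] [  68.7166 -147.3799]
0.055 wall in [ 154.1725 -139.6382] [  72.8345 -139.9607] out [ 154.1509 -145.3086] [  72.8189 -145.2015]
0.035 w3 wall in R,L [ 85.5242 140.4345] [  88.6342 -143.8459] out [ 58.4446 148.7097] [  62.06   -149.0473]
0.045 w3 wall in R,L [ 83.1041 136.6133] [  86.1196 -139.0217] out [ 56.8481 144.6369] [  60.3535 -144.0649]
0.055 w3 wall in R,L [ 80.6841 132.7921] [  83.605  -134.1976] out [ 55.2516 140.5641] [  58.6471 -139.0826]
```

Request:
play_rows --pt "0.4 -3.3 10 0 0 0 1" --pt "0.4 -3.3 22 0 0 0 1" --pt "0.4 -3.3 31 0 0 0 1" --pt "0.4 -3.3 35 0 0 0 1" --pt "0.4 -3.3 38 0 0 0 1" --pt "0.4 -3.3 40 0 0 0 1" --pt "0.4 -3.3 42 0 0 0 1" --pt "0.4 -3.3 43 0 0 0 1" --pt "0.4 -3.3 43 0 0 0 1"

```text
clock: 34.0
eef_pos: [0.4402, -0.352, 0.0532]
orientation: [-1.644, 2.675, 0.001]
contact_force: [-0.8, -0.6, -0.5]
finger_gap: 0.0435
```

Request:
play_rows --pt "0 0 1.5 0 0 0 1" --pt "0 0 3 0 0 0 1" --pt "0 0 3 0 0 0 1" --pt "0 0 3 0 0 0 0.36" --pt "0 0 3 0 0 0 0.36" --pt "0 0 3 0 0 0 0.36" --pt "0 0 -12 0 0 0 0.36" --pt "0 0 -30 0 0 0 0.36" --pt "0 0 -36 0 0 0 1" --pt "0 0 -36 0 0 0 1" --pt "0 0 -36 0 0 0 1" --pt "0 0 -36 0 0 0 1"

```text
clock: 35.2
eef_pos: [0.44, -0.3517, 0.0887]
orientation: [-1.645, 2.675, 0.002]
contact_force: [-0.4, 0.8, -0.5]
finger_gap: 0.0001
```

```bash
python3 - <<'E'
from cuts import *
st(); pic("wrist","w13"); c=ld("w13")
for z in (.0528,): seg("w13",proj("wrist",[.4402,-.352,z],c)+np.array([0,-20]),z)
im=cv2.imread("pics/w13_raw.png"); np.save("/tmp/x",im)
E
```

```text
t 35.2 pos [ 0.44   -0.3517  0.0887] yaw -2.039133279121124 tilt [ 0.0007  0.0018 -1.    ] F [-0.3834  0.8443 -0.4687] gap 7.71626553847676e-05 q [-0.17    0.6693  1.0024  2.0225 -0.7529  0.8741 -0.78  ]
w13 [320.8062 216.0848] centre 447.1 -354.6 long/short 42.7 33.1 long axis yaw 1.103
```

Request:
play_rows --pt "0 0 15 0 0 0 1" --pt "0 0 24 0 0 0 1" --pt "0 0 29 0 0 0 1" --pt "0 0 32 0 0 0 1" --pt "0 0 34 0 0 0 1" --pt "0 0 36 0 0 0 1" --pt "0 0 38 0 0 0 1" --pt "0 0 39.5 0 0 0 1" --pt "0 0 39.5 0 0 0 1"

```text
clock: 36.15
eef_pos: [0.4417, -0.3525, 0.0508]
orientation: [-1.643, 2.673, -0.002]
contact_force: [1.9, 4.9, 29.6]
finger_gap: -0.0001
```

Request:
play_rows --pt "0 0 -10 0 0 0 1" --pt "0 0 -50 0 0 0 1" --pt "0 0 -90 0 0 0 1" --pt "0 0 -110 0 0 0 1" --pt "0 0 -110 0 0 0 1"

```text
clock: 36.65
eef_pos: [0.4421, -0.3536, 0.1632]
orientation: [-1.642, 2.671, -0.007]
contact_force: [-1.0, 0.1, -1.0]
finger_gap: -0.0002
```

```bash
python3 - <<'E'
from cuts import *
st(); p=R2@(np.array([-.025,0])+A); print(p); rel([*p,.16],-.465-np.pi/2)
E
```

```text
t 36.65 pos [ 0.4421 -0.3536  0.1632] yaw -2.039341989815365 tilt [ 0.0074 -0.0006 -1.    ] F [-0.9647  0.0656 -1.018 ] gap -0.00017245788933282073 q [-0.2558  0.5847  1.1239  1.9729 -0.644   0.99   -0.8585]
[ 0.3998 -0.2114]
shift [-107.8  102.     2.8] turn [-0.007  0.003 -0.004] rows>= 2.9681457078326874 0.054920573465588665
```

Request:
play_rows --pt "-40 38 3 -0.007 0.003 -0.004 1" --pt "-80 76 3 -0.007 0.003 -0.004 1" --pt "-108 102 3 -0.007 0.003 -0.004 1" --pt "-108 102 3 -0.007 0.003 -0.004 1" --pt "-108 102 3 -0.007 0.003 -0.004 1" --pt "-108 102 3 -0.007 0.003 -0.004 1"

```text
clock: 37.25
eef_pos: [0.4, -0.2109, 0.1596]
orientation: [1.652, -2.672, 0.0]
contact_force: [-0.5, -0.0, 1.1]
finger_gap: -0.0001
```

```bash
python3 - <<'E'
from cuts import *
st(); pic("wrist","w14")
w=cv2.imread("pics/w14_raw.png"); t=get_image("top")[:,:,::-1]
cv2.imwrite("pics/comb.png",np.vstack([cv2.resize(w[0:300],(800,375)),np.hstack([cv2.resize(t[190:270,110:270],(400,200)),cv2.resize(t[130:240,340:470],(400,200))])]))
E
```

```text
t 37.25 pos [ 0.4    -0.2109  0.1596] yaw -2.034242542413415 tilt [-0.0001 -0.0002 -1.    ] F [-0.4511 -0.0113  1.0768] gap -8.685117842166117e-05 q [-0.704   0.4372  1.3156  2.2122 -0.554   0.8921 -1.0774]
```

View pics/comb.png

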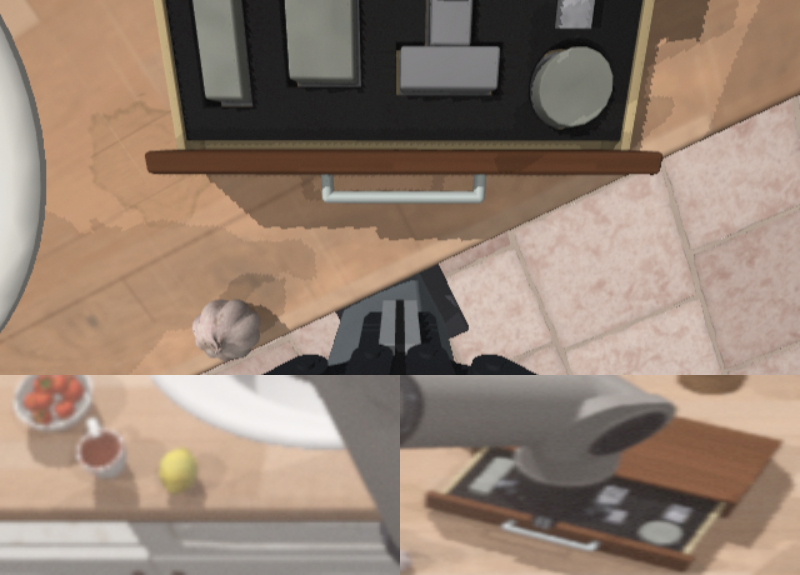

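```bash
python3 - <<'E'
from cuts import *
c=ld("w14"); P=lambda p,z:(toD(np.array([px("wrist",p[0]/1.25,p[1]/1.25,z,c)]),YAW)[0]-A)*1000
print("handle",P((325,196),.042),P((483,196),.042),"panel top front",P((147,172),.058),P((660,172),.058), "tcp",(toD(np.array([[.4,-.2109]]),YAW)[0]-A)*1000)
z=.0428;print("puck",P((572,85),z),"L,R",P((532,85),z),P((613,85),z))
E
```

```text
handle [10.7269 50.2663] [ 10.8832 -54.1466] panel top front [ 27.5838 154.4961] [  28.0525 -157.2365] tcp [-25.       0.5476]
puck [  78.6309 -103.7027] L,R [ 78.5938 -79.3892] [  78.6689 -128.6245]
```

Request:
play_rows --pt "0 0 40 0 0 0 1" --pt "0 0 80 0 0 0 1" --pt "0 0 105 0 0 0 1" --pt "0 0 116 0 0 0 1" --pt "0 0 116 0 0 0 1" --pt "0 0 116 0 0 0 1"

```text
clock: 37.95
eef_pos: [0.3998, -0.2131, 0.044]
orientation: [1.647, -2.674, 0.001]
contact_force: [-0.1, -0.7, -0.9]
finger_gap: 0.0002
```

```bash
python3 - <<'E'
from cuts import *
st(); s=observe(); p=R2@(np.array([-.020,-.001])+A); rel([*p,.043],-.465-np.pi/2)
E
```

```text
t 37.95 pos [ 0.3998 -0.2131  0.044 ] yaw -2.0376771399991784 tilt [-0.0004 -0.0014 -1.    ] F [-0.1354 -0.7296 -0.9022] gap 0.00017715376975346872 q [-0.4074  0.581   0.9551  2.2829 -0.8095  0.6652 -0.8865]
shift [-0.5 -4.2  1. ] turn [-0.    -0.001 -0.002] rows>= 0.08608420483795777 0.015864847499651096
```

Request:
play_rows --pt "0 -8 1 0 0 0 1" --pt "0 -14 1 0 0 0 1" --pt "0 -20 1 0 0 0 1" --pt "0 -28 1 0 0 0 1" --pt "0 -36 1 0 0 0 1" --pt "0 -44 1 0 0 0 1" --pt "0 -52 1 0 0 0 1" --pt "0 -60 1 0 0 0 1" --pt "0 -68 1 0 0 0 1" --pt "0 -76 1 0 0 0 1" --pt "0 -84 1 0 0 0 1" --pt "0 -92 1 0 0 0 1"

```text
clock: 39.15
eef_pos: [0.4826, -0.2547, 0.043]
orientation: [1.647, -2.674, 0.001]
contact_force: [-1.3, 2.5, 1.1]
finger_gap: 0.0003
```

Request:
play_rows --pt "0 -7 0 0 0 0 1" --pt "0 -14 0 0 0 0 1" --pt "0 -21 0 0 0 0 1" --pt "0 -28 0 0 0 0 1" --pt "0 -34 0 0 0 0 1" --pt "0 -40 0 0 0 0 1" --pt "0 -40 0 0 0 0 1"

```text
clock: 39.85
eef_pos: [0.5192, -0.2734, 0.0431]
orientation: [1.647, -2.674, 0.003]
contact_force: [-0.7, 0.3, 0.8]
finger_gap: 0.0001
```

```bash
python3 - <<'E'
from cuts import *
st(); s=observe(); print((toD(np.array([s['eef_pos'][:2]]),YAW)[0]-A)*1000)
E
```

```text
t 39.85 pos [ 0.5192 -0.2734  0.0431] yaw -2.03748701164868 tilt [ 0.0003 -0.0023 -1.    ] F [-0.736   0.2632  0.7612] gap 9.515627184608728e-05 q [-0.2787  0.7447  0.9048  1.9884 -0.814   0.8195 -0.9389]
[109.6031  -1.8728]
```

Request:
play_rows --pt "0 -4 0 0 0 0 1" --pt "0 -8 0 0 0 0 1" --pt "0 -12 0 0 0 0 1" --pt "0 -15 0 0 0 0 1" --pt "0 -18 0 0 0 0 1" --pt "0 -20 0 0 0 0 1" --pt "0 -20 0 0 0 0 1"

```text
clock: 40.55
eef_pos: [0.5258, -0.2785, 0.0409]
orientation: [1.638, -2.669, -0.028]
contact_force: [-63.3, 27.9, 31.1]
finger_gap: 0.0001
```

Request:
play_rows --pt "0 -2 0 0 0 0 1" --pt "0 -4 0 0 0 0 1" --pt "0 -6 0 0 0 0 1" --pt "0 -7 0 0 0 0 1" --pt "0 -7 0 0 0 0 1"

```text
clock: 41.05
eef_pos: [0.525, -0.279, 0.0395]
orientation: [1.633, -2.666, -0.048]
contact_force: [-41.3, 22.4, 29.3]
finger_gap: 0.0
```

Request:
play_rows --pt "0 8 0 0 0 0 1" --pt "0 20 0 0 0 0 1" --pt "0 35 0 0 0 0 1" --pt "0 40 -30 0 0 0 1" --pt "0 40 -70 0 0 0 1" --pt "0 40 -115 0 0 0 1" --pt "0 40 -115 0 0 0 1" --pt "0 40 -115 0 0 0 1"

```text
clock: 41.85
eef_pos: [0.4936, -0.2629, 0.1567]
orientation: [1.635, -2.667, -0.045]
contact_force: [-0.9, 0.7, 0.2]
finger_gap: -0.0002
```

```bash
python3 - <<'E'
from cuts import *
st(); pic("wrist","w15"); c=ld("w15"); im=cv2.imread("pics/w15_raw.png").astype(int)
# column profile through drawer centreline and off-centre, in rel-handle x at z=.06
for yy in (80,-20,-80):
  out=[]
  for xx in range(120,230,3):
    w=R2@(np.array([xx,yy])/1000+A); u=proj("wrist",[*w,.059],c).round().astype(int)
    if 0<=u[0]<640 and 0<=u[1]<400: out.append((xx,tuple(im[u[1],u[0]].tolist())))
  print(yy,out)
E
```

```text
t 41.85 pos [ 0.4936 -0.2629  0.1567] yaw -2.041578842471556 tilt [-0.0262  0.0178 -0.9995] F [-0.8737  0.7223  0.1623] gap -0.00023993600610830584 q [-0.4197  0.5942  1.0987  1.9654 -0.6276  1.0134 -1.0581]
80 [(120, (78, 97, 120)), (123, (78, 97, 121)), (126, (75, 93, 117)), (129, (74, 93, 117)), (132, (77, 96, 120)), (135, (76, 94, 118)), (138, (76, 96, 118)), (141, (76, 96, 119)), (144, (75, 95, 120)), (147, (62, 79, 101)), (150, (32, 48, 74)), (153, (36, 53, 84)), (156, (38, 55, 85)), (159, (38, 55, 86)), (162, (20, 28, 42)), (165, (38, 56, 87)), (168, (39, 57, 92)), (171, (41, 60, 95)), (174, (38, 56, 87)), (177, (37, 55, 88)), (180, (41, 60, 95)), (183, (36, 56, 89)), (186, (39, 58, 90)), (189, (36, 54, 87)), (192, (40, 58, 93)), (195, (39, 57, 91)), (198, (40, 59, 93)), (201, (39, 58, 92)), (204, (41, 61, 96)), (207, (40, 59, 93)), (210, (38, 56, 89)), (213, (35, 54, 86)), (216, (45, 65, 101)), (219, (44, 64, 103))]
-20 [(120, (75, 94, 119)), (123, (72, 92, 115)), (126, (75, 96, 120)), (129, (74, 94, 119)), (132, (142, 144, 139)), (135, (188, 194, 185)), (138, (65, 80, 101)),
[... 601 characters left out ...]
23, (74, 95, 121)), (126, (75, 97, 124)), (129, (74, 94, 121)), (132, (69, 88, 112)), (135, (72, 92, 118)), (138, (69, 89, 113)), (141, (66, 85, 109)), (144, (70, 89, 114)), (147, (64, 81, 103)), (150, (29, 41, 64)), (153, (32, 48, 77)), (156, (32, 45, 72)), (159, (35, 50, 77)), (162, (18, 26, 40)), (165, (35, 53, 83)), (168, (40, 57, 88)), (171, (36, 53, 84)), (174, (37, 53, 83)), (177, (34, 51, 79)), (180, (34, 51, 82)), (183, (33, 50, 81)), (186, (33, 47, 72)), (189, (31, 47, 74)), (192, (36, 53, 81)), (195, (32, 51, 80)), (198, (35, 52, 81)), (201, (33, 52, 79)), (204, (34, 48, 76)), (207, (35, 51, 78)), (210, (35, 51, 81)), (213, (35, 51, 82)), (216, (42, 61, 95)), (219, (44, 64, 100))]
```

```bash
python3 - <<'E'
from h import *
print(arm.hand_in()); st()
E
```

```text
the job is handed in; nothing more can be done
None
the job is handed in; nothing more can be done
```

I put the bar, block, tee and puck in their own cutouts, pressed each one home, pushed the drawer shut by its handle, and handed the job in at about 42 s of robot time. The slip was absent: it showed in none of my views, including one of the worktop around the lemon.

**Pressing:** all four parts stopped hard at the same tool height, 50.6–50.8 mm, under 24–37 N. The last picture before shutting shows each part sitting in its cutout.

**Drawer:** it stopped hard against the chest. In the final wrist image, checked by sampling pixels rather than viewed, the panel meets the chest with only a thin dark seam under 3 mm wide.

**Bystanders:** I never touched the lemon or the garlic bulb. I compared neither with its start position at the end.

**What disagreed or is uncertain:**
- The wrist camera was off by about 2–5 mm along one tool axis. I corrected for this by measuring each held part against its cutout in the same view.
- The last push at the hard stop peaked at about 75 N on the fingertips. That is under the 120 N wrist limit, but over 40 N if fingertips count as the gripper's body.
- I did not measure the final offset of each part in its cutout to the millimetre.

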